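# Load the stack-drilling jig

### The arm

A 6-joint arm with a two-finger parallel gripper is mounted at the origin on a cart in front of the work surface, level with it; the furniture and walls round the work are solid. World frame = base frame: x ahead of the robot, y to its left, z up, the work surface at z = 0. Lengths are in m, angles in rad, forces in N, time in s.
With the tool pointing down it reaches from about 0.425 to 0.95 m from the base axis. Payload 3.5 kg.
Tool frame: the origin (TCP) lies between the finger pads; the fingertips stand 14 mm ahead of it and the grasp point (between the pads) lies 5 mm behind it (ctrl.tip_extent is the distance from the TCP to the fingertips, in m); x points along the fingers, z is the direction in which the jaws open and shut, and the axes are right-handed (so a half turn about x gives the same grasp; the last joint's range is limited). The gripper opens to 85 mm and grips with 20 to 120 N. Pads are 22 mm wide; open, the fingers measure 114 mm over their backs; the gripper's body (76 mm by 85 mm) begins 54 mm behind the grasp point. The pads swing forward as they close: fully open they stand 13 mm farther back than shut.
Start: joints at [-1.465, 0.286, 1.577, -0, 1.279, -0.15], TCP at [0.171, -0.653, 0.245] pointing down, gripper open.
Joint ranges: [-2.77, 2.77], [-0.9, 2.22], [0.21, 2.48], [-1.53, 4.67], [0.24, 2.81], [-2.84, 2.84]. Speed limits (rad/s): [2.79, 2.79, 3.14, 3.14, 3.14, 3.14].

### API

Orientations are given as a unit quaternion [x, y, z, w].
In Python, from plant import ctrl gives the robot as it stands.
- The arm moves only by the tool move_arm, never from a script. Its argument "commands" is one flat list of numbers, 4 for each row, row after row: the shift along the tool's x, y, z in units of 25 mm (1.0 is 25 mm), then the turn about the tool's x in units of 5 degrees (1.0 is 5 degrees). A call has 1 to 20 rows; each row shifts and turns the commanded pose from where the row before left it, along the tool's axes as they then stand; what a row does not reach is not made up. A row lasts 1/8 s, in which the tool goes at most 62.5 mm and 10.7 degrees, less where a joint would pass 70% of its speed; a pose out of reach is approached as far as the arm can. A call is refused whole if a number of a shift passes 1 or a number of a turn 1, either way. A call with a gripper value outside its range is refused whole. "jaw" is the finger opening in mm, from 0 to 85.4, set as the call begins (left out, the last holds). The fingers move at their own pace and stop on an object; "force" is the grip in N (left out, the last holds). Time passes only in rows, so rows that do not move let the fingers close. It gives the time, the measured TCP pose, the force and the opening at its end, in the units of the state.
- ctrl.get_state(): the state, without advancing time (a new reading comes with each control period).
- ctrl.read_camera(name): name is "side" or "top"; returns the picture (480x640x3 uint8, red, green, blue); there is no depth.
- ctrl.get_calibration(name): a dict with "camera_matrix" (3x3 intrinsics, pixels), "camera_from_world" (4x4, takes a point from world to camera coordinates). Camera axes: x right, y down, z forward; pixel columns grow to the right and rows downward; lengths in m; the calibration is good to about 2 mm. A picture is of the moment at which its call begins. get_calibration takes no time and is no camera call.
- ctrl.sign_off(): hands the job in, once; it reports no verdict.
The state is a dict: "time": time; "qpos": joint angles; "dq": joint speeds; "joint_efforts": joint torques, N m; "eef_pos": TCP position; "tcp_rot": TCP orientation; "contact_force": force on the tool from outside, world axes, zero at the start; "wrist_torque": the same for the moment, N m; "opening": opening from 0.0 (shut) to 1.0 (fully open).
Only numpy, scipy, OpenCV 4.12 (cv2) and the standard library are available. Lean on these libraries where they do the work, as an engineer would, in place of code of your own. Each camera call takes 0.05 s, during which the arm holds its last target.

### The job

Two steel blanks are to be drilled together: stack them squarely on the plywood backing board that already lies in the drilling jig, so that all three lie flat with their edges flush and up against the jig's three locating pins. Then pull the drill-bush slide by its knob over the finished pile until it is fully home at its end stop. Leave the oil bottle and the caliper where they are.

Things in the scene. Friction and masses are not known exactly. Their poses are not given: they have to be found in the camera images.
- jig: Dark steel drilling jig fixed to the bench. Origin on the bench under the centre of the pile's place; x away from the robot to the slide guide, y left, z up. Base plate 10 mm thick, x -42 to 120 mm, y -60 to 74 mm. Guide block of the slide: x 76 to 114, y ±50 mm, top at z = 62 mm (its screw heads 67 mm).
- pile_seat (a point): Base plate top (z = 10 mm) at the jig's origin: where a plate's underside centre lies when it touches all pins; axes as the jig's. Three upright 10 mm pins, tapered tops 30 mm above this point: two for the long far edge (axes at x = 33, y = ±42 mm), one for the left end (x = -4, y = 60 mm). Near edge and right end are open.
- backing_board: Plywood backing board, 56 mm (its x) by 110 mm (its y), 14 mm thick; origin at the centre of its underside, z up. It lies loose in the jig on the base plate, within 2 mm of the pins; the pile is built on it.
- blank_a: Plain bare steel blank, 56 mm (its x) by 110 mm (its y), 10 mm thick, about 450 g; origin at the centre of its underside, z up. Lies on the bench right of the jig, long side toward the robot, blank_b crooked on top of it. Farther back between here and the jig stands the machine's fixed sensor post, 160 mm tall (pass over or in front). Both blanks are alike: either may come first onto the pile.
- blank_b: Steel blank like blank_a, 56 mm (its x) by 110 mm (its y), 10 mm thick; origin at the centre of its underside, z up. Lies crooked on top of blank_a.
- bush_slide (a joint): Steel slide plate of the jig with two brass drill bushes, 70 mm wide (y), z 47 to 55 mm (bushes to 60), running along the jig's x. In m: 0 = parked, front edge at jig x = 74 mm; grows as it is pulled toward the robot over the pile; 0.094 = end stop, front edge at x = -20 mm. It stays where it is left. The finished pile (top at z = 44 mm) passes 3 mm under it.
- slide_knob (a point): Top centre of the slide's black round knob, 26 mm dia; the knob head spans from 24 mm below this point up to it (z 61 to 85 mm over the bench) on a thinner stem. At jig x = 124 mm, y = 0 with the slide parked; moves with the slide in the jig's -x.
- oil_bottle: Small oil bottle with a red spout, 44 mm dia, 145 mm tall, upright left of the jig; origin at the centre of its underside. To be left alone.
- caliper: Slide caliper, 72 x 210 x 13 mm, lying far right on the bench; origin at the centre of its underside. To be left alone.

How it is judged:
On the way, in this order (a step that is already met when the one before it is completed fails the run):
1. both blanks lie released on the backing board, flat, square and up against the pins, the slide not yet over them (x of backing_board in the frame of jig between -0.004 and 0.0025 m and y of backing_board in the frame of jig between -0.004 and 0.0025 m and z of backing_board in the frame of jig between 0.008 and 0.012 m and angle between the x axis of each of backing_board, blank_a, blank_b and the x axis of jig, either way round below 0.045 rad and angle between each of backing_board, blank_a, blank_b's own z axis and vertical below 0.035 rad and x of blank_a in the frame of jig between -0.004 and 0.0025 m and y of blank_a in the frame of jig between -0.004 and 0.0025 m and z of blank_a in the frame of jig between 0.022 and 0.036 m and x of blank_b in the frame of jig between -0.004 and 0.0025 m and y of blank_b in the frame of jig between -0.004 and 0.0025 m and z of blank_b in the frame of jig between 0.022 and 0.036 m and linear speed of each of backing_board, blank_a, blank_b below 0.01 m/s and contact force between the fingers and blank_a below 0.3 N and contact force between the fingers and blank_b below 0.3 N and value of joint bush_slide below 0.04 m), for 0.2 s.
2. the slide is at its end stop over the pile (value of joint bush_slide above 0.0915 m), for 0.2 s.
At the end, for the whole second after the job is handed in: Backing board at the bottom on the jig base with both blanks flat on it (within 2 degrees), each of the three within 4 mm of touching the far pins and the left end pin and square to the jig within 2.5 degrees, all at rest; the slide within 2.5 mm of its end stop (x of backing_board in the frame of jig between -0.004 and 0.0025 m and y of backing_board in the frame of jig between -0.004 and 0.0025 m and z of backing_board in the frame of jig between 0.008 and 0.012 m and angle between the x axis of each of backing_board, blank_a, blank_b and the x axis of jig, either way round below 0.045 rad and angle between each of backing_board, blank_a, blank_b's own z axis and vertical below 0.035 rad and x of blank_a in the frame of jig between -0.004 and 0.0025 m and y of blank_a in the frame of jig between -0.004 and 0.0025 m and z of blank_a in the frame of jig between 0.022 and 0.036 m and x of blank_b in the frame of jig between -0.004 and 0.0025 m and y of blank_b in the frame of jig between -0.004 and 0.0025 m and z of blank_b in the frame of jig between 0.022 and 0.036 m and linear speed of each of backing_board, blank_a, blank_b below 0.01 m/s and value of joint bush_slide above 0.0915 m).
It fails at once if the oil bottle is pushed away (more than 25 mm) or tipped (distance of oil_bottle from where it was at the start of the episode above 0.025 m or angle between oil_bottle's own z axis and vertical above 0.5 rad).
It fails at once if the caliper is pushed away (more than 25 mm) or tipped (distance of caliper from where it was at the start of the episode above 0.025 m or angle between caliper's own z axis and vertical above 0.5 rad).
It also fails if it takes over 70 s, if anything falls off the work surface, if the arm or the gripper's body presses on something with over 40 N, if the wrist force passes 120 N, or if a joint passes its speed limit or range.

## Working session

There is one attempt and no reset: what is moved stays moved. The work goes in short steps, Python scripts to look and compute and a tool call to move; the robot and the scene stay as the last step left them, time stands still between calls to the robot, and variables do not carry over. Pictures are saved under pics/ and viewed, and the job is handed in when it is done.

Besides the shell and the picture viewer there is one more tool, called after "Emit:" by a JSON object that holds its "name" and its "arguments". move_arm: Moves the arm, as the interface text tells. Its arguments: {"type":"object","properties":{"commands":{"type":"array"},"jaw":{"type":"number"},"force":{"type":"number"}},"required":["commands"]}

```bash
ls; mkdir -p pics
python3 - <<'E'
from plant import ctrl
import cv2
s=ctrl.get_state();print(s)
for n in("top","side"):
    im=ctrl.read_camera(n);cv2.imwrite(f"pics/{n}0.png",im[:,:,::-1]);c=ctrl.get_calibration(n);print(n,c)
E
```

```text
pics
{'time': 0.0, 'qpos': array([-1.46500178e+00,  2.87192308e-01,  1.57818639e+00, -2.80518411e-05,
        1.27861827e+00, -1.49995129e-01]), 'dq': array([ 0.00023606,  0.00042632,  0.00114023,  0.00017579, -0.00091861,
       -0.00017449]), 'joint_efforts': array([-7.27397833e-06, -4.05978513e+01, -2.92626411e+01, -1.45163431e-04,
        5.74058431e-03,  8.06004948e-06]), 'eef_pos': array([ 0.17073937, -0.65239435,  0.2439243 ]), 'tcp_rot': array([ 0.43274814,  0.56028538, -0.43153284,  0.55909637]), 'contact_force': array([-0.11695239,  0.75730278,  0.46645472]), 'wrist_torque': array([ 0.00794849,  0.0191562 , -0.06844003]), 'opening': 0.9954618674199277}
top {'camera_matrix': array([[504.33046655,   0.        , 318.54578058],
       [  0.        , 504.33046655, 239.64019664],
       [  0.        ,   0.        ,   1.        ]]), 'camera_from_world': array([[-0.00984569, -0.99993502, -0.0057463 , -0.17133094],
       [-0.99575234,  0.01033027, -0.09149076,  0.52642631],
       [ 0.09154418,  0.0048211 , -0.99578935,  1.09318992],
       [ 0.        ,  0.        ,  0.        ,  1.        ]])}
side {'camera_matrix': array([[561.89614033,   0.        , 326.21605836],
       [  0.        , 561.89614033, 239.57325774],
       [  0.        ,   0.        ,   1.        ]]), 'camera_from_world': array([[ 0.99972281,  0.00429929, -0.02314779, -0.51194533],
       [-0.01551468, -0.61921651, -0.78506701, -0.06807975],
       [-0.01770872,  0.78520853, -0.61897816,  1.24115697],
       [ 0.        ,  0.        ,  0.        ,  1.        ]])}
```

View pics/top0.png

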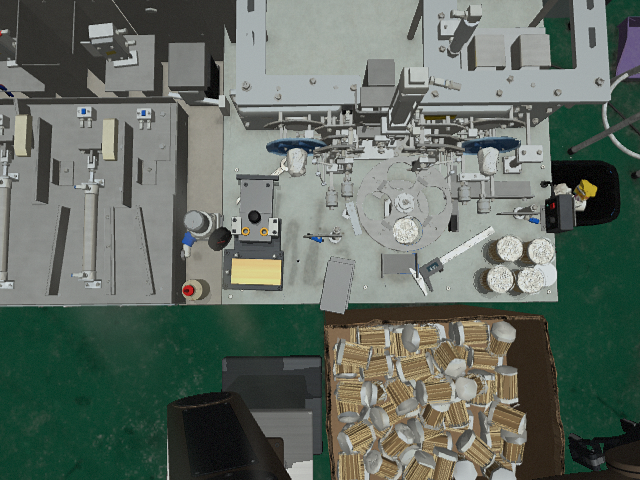

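View pics/side0.png

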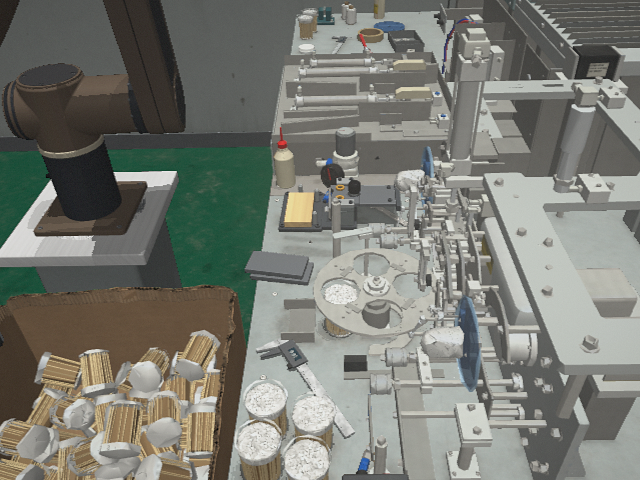

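Run:
```python
import cv2,numpy as np
from plant import ctrl
print(ctrl.tip_extent)
t=cv2.imread("pics/top0.png");s=cv2.imread("pics/side0.png")
cv2.imwrite("pics/tz.png",cv2.resize(t[165:320,175:375],None,fx=4,fy=3.8,interpolation=cv2.INTER_CUBIC)[:600])
cv2.imwrite("pics/sz.png",cv2.resize(s[130:290,235:435],None,fx=4,fy=3.75,interpolation=cv2.INTER_CUBIC)[:600])
```

```text
0.014
```

View pics/tz.png

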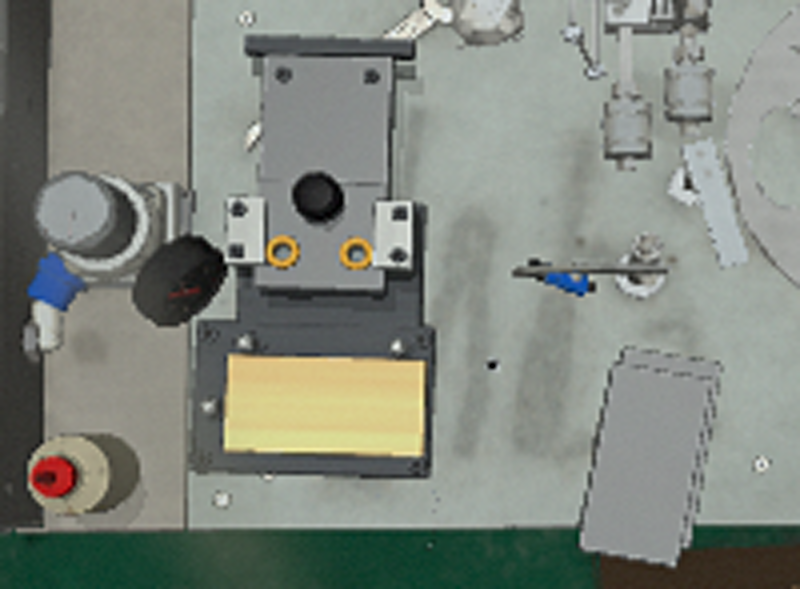

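View pics/sz.png

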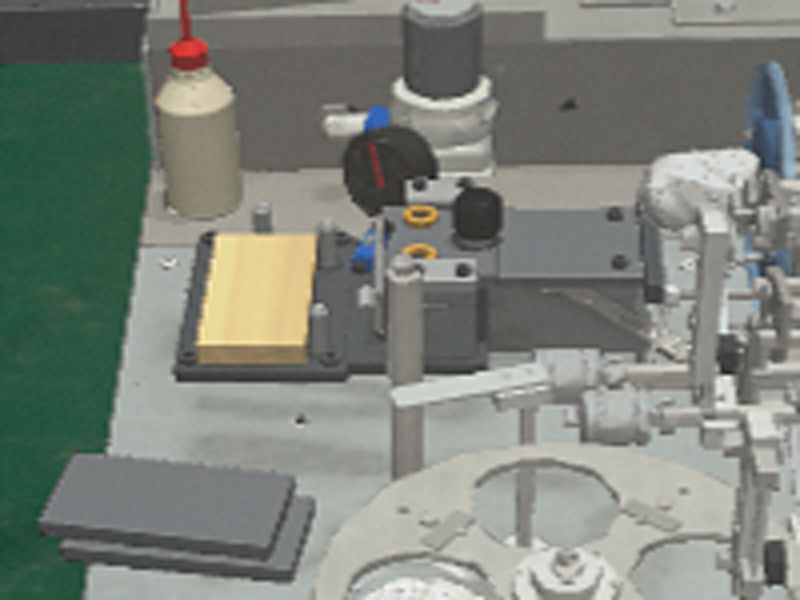

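```bash
cat > h.py <<'E'
import cv2,numpy as np
from plant import ctrl
def ray(n,uv):
    c=ctrl.get_calibration(n);K=c["camera_matrix"];T=c["camera_from_world"]
    d=T[:3,:3].T@(np.linalg.inv(K)@np.array([uv[0],uv[1],1.]));o=-T[:3,:3].T@T[:3,3];return o,d
def onz(n,uv,z):
    o,d=ray(n,uv);return o+d*(z-o[2])/d[2]
def proj(n,p):
    c=ctrl.get_calibration(n);q=c["camera_matrix"]@(c["camera_from_world"]@np.r_[p,1])[:3];return q[:2]/q[2]
def tri(a,b):
    o1,d1=ray("top",a);o2,d2=ray("side",b);d1/=np.linalg.norm(d1);d2/=np.linalg.norm(d2)
    t=np.linalg.lstsq(np.c_[d1,-d2],o2-o1,rcond=None)[0];p,q=o1+d1*t[0],o2+d2*t[1];return (p+q)/2,np.linalg.norm(p-q)
def quad(mask):
    cs,_=cv2.findContours(mask,cv2.RETR_EXTERNAL,cv2.CHAIN_APPROX_NONE);c=max(cs,key=cv2.contourArea)
    for e in np.arange(2,12,.5):
        q=cv2.approxPolyDP(c,e,True)[:,0].astype(float)
        if len(q)<=4:break
    pts=c[:,0].astype(float);L=[]
    for i in range(len(q)):
        a,b=q[i],q[(i+1)%len(q)];u=(b-a)/np.linalg.norm(b-a);r=pts-a;s=r@u;d=r[:,0]*u[1]-r[:,1]*u[0]
        k=(s>3)&(s<np.linalg.norm(b-a)-3)&(abs(d)<2)
        vx,vy,x0,y0=cv2.fitLine(pts[k].astype(np.float32),cv2.DIST_HUBER,0,.01,.01).ravel()
        # contour lies on pixel centres inside: push out half a pixel
        n=np.array([vy,-vx]);p=np.array([x0,y0]);cen=pts.mean(0)
        if (p-cen)@n<0:n=-n
        L.append((p+.5*n*1,np.array([vx,vy])))
    out=[]
    for i in range(len(L)):
        p,u=L[i-1];q2,v=L[i];t=np.linalg.solve(np.c_[u,-v],q2-p);out.append(p+u*t[0])
    return np.array(out)
E
python3 - <<'E'
from h import *
t=cv2.imread("pics/top0.png");s=cv2.imread("pics/side0.png")
for n,im,roi in(("top",t,(225,290,220,300)),("side",s,(180,235,275,325))):
    hsv=cv2.cvtColor(im,cv2.COLOR_BGR2HSV);m=cv2.inRange(hsv,(12,60,150),(32,255,255))
    z=np.zeros_like(m);a,b,c,d=roi;z[a+22 if n=="top" else a:b,c:d]=m[a+22 if n=="top" else a:b,c:d]
    if n=="top":
        q=quad(z);w=np.array([onz(n,p,.024) for p in q]);print(q,w);print(np.linalg.norm(w-np.roll(w,1,0),axis=1),w.mean(0))
for uv in((272,281),(337,285),(300,240),(245,230)):print(uv,t[uv[1],uv[0]])
cv2.imwrite("pics/p1.png",cv2.resize(t[245:285,220:290],None,fx=11,fy=11,interpolation=cv2.INTER_NEAREST))
cv2.imwrite("pics/p2.png",cv2.resize(s[175:230,275:340],None,fx=10,fy=10,interpolation=cv2.INTER_NEAREST))
E
```

```text
[[231.89134 258.5    ]
 [229.91736 282.95178]
 [280.5     284.72934]
 [280.5     258.5    ]] [[ 0.48479674  0.01512334  0.024     ]
 [ 0.4310326   0.0191507   0.024     ]
 [ 0.42604278 -0.09209541  0.024     ]
 [ 0.48370585 -0.092265    0.024     ]]
[0.10739388 0.05391477 0.11135796 0.05766332] [ 0.45639449 -0.03752159  0.024     ]
(272, 281) [149 217 219]
(337, 285) [144 146 143]
(300, 240) [160 167 159]
(245, 230) [116 116 105]
```

View pics/p1.png

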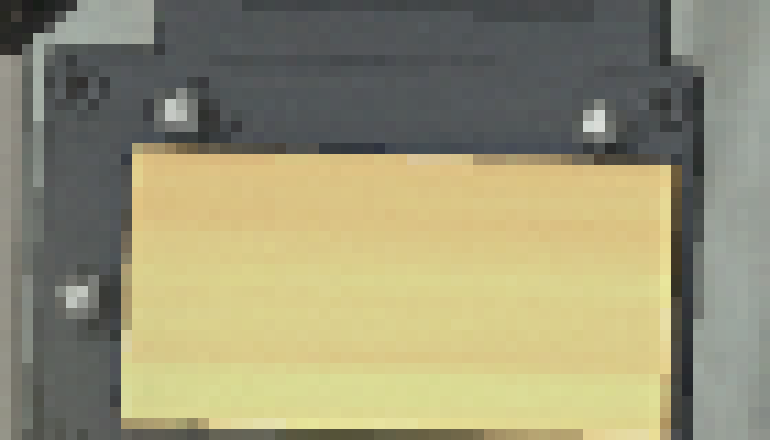

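View pics/p2.png

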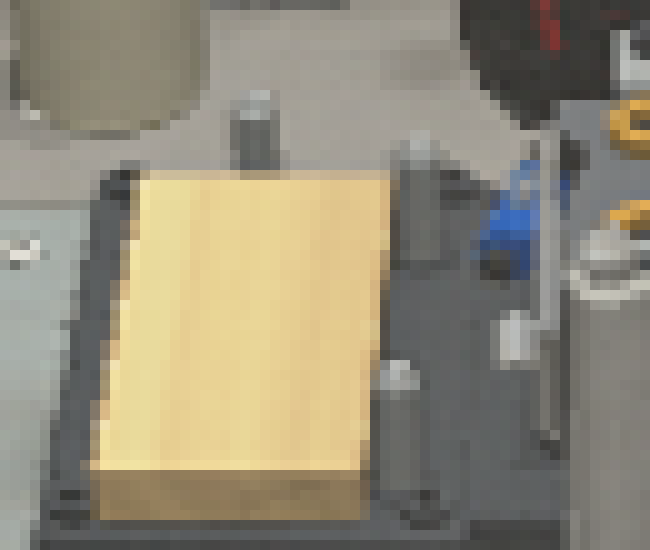

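```bash
cat >> h.py <<'E'
def edge(im,a,b,r=3.0,ch=None,n=60,trim=.08):
    """sub-pixel edge line near a->b: max-gradient along normal (centroid of |gradient|)"""
    g=im.astype(np.float32) if ch is None else im[:,:,ch].astype(np.float32)
    if g.ndim==3:g=g.mean(2)
    a=np.array(a,float);b=np.array(b,float);u=(b-a)/np.linalg.norm(b-a);nn=np.array([-u[1],u[0]])
    ts=np.linspace(trim,1-trim,n);ss=np.arange(-r,r+.01,.25);P=[]
    X=(a[None]+ts[:,None]*(b-a))[:,None]+ss[None,:,None]*nn
    V=cv2.remap(g,X[...,0].astype(np.float32),X[...,1].astype(np.float32),cv2.INTER_LINEAR)
    G=np.gradient(V,axis=1);m=np.median(G,axis=0);sg=np.sign(m[np.argmax(abs(m))])
    for i in range(n):
        w=np.clip(G[i]*sg,0,None);k=np.argmax(w);sel=slice(max(0,k-4),k+5)
        if w[k]>0:P.append(X[i,sel].T@w[sel]/w[sel].sum())
    P=np.array(P,np.float32);vx,vy,x,y=cv2.fitLine(P,cv2.DIST_HUBER,0,.01,.01).ravel()
    d=(P[:,0]-x)*vy-(P[:,1]-y)*vx
    return np.array([x,y]),np.array([vx,vy]),d.std()
def isect(A,B):
    t=np.linalg.solve(np.c_[A[1],-B[1]],B[0]-A[0]);return A[0]+A[1]*t[0]
def poly(im,C,**k):
    E=[edge(im,C[i],C[(i+1)%len(C)],**k) for i in range(len(C))];print("res",[round(float(e[2]),2) for e in E])
    return np.array([isect(E[i-1],E[i]) for i in range(len(C))])
E
python3 - <<'E'
from h import *
np.set_printoptions(precision=4,suppress=True)
t=cv2.imread("pics/top0.png");s=cv2.imread("pics/side0.png")
def show(n,C,z,im,**k):
    q=poly(im,C,**k);w=np.array([onz(n,p,z) for p in q]);print(n,q.round(1).tolist());print(w)
    print("len",np.linalg.norm(w-np.roll(w,-1,0),axis=1),"c",w.mean(0));
    for i in range(4):
        d=w[(i+1)%4]-w[i];print("  ang",np.degrees(np.arctan2(d[1],d[0])).round(2),end="")
    print()
tl,tr,br,bl=(231.5,257.7),(281.3,259.7),(280.5,285),(230.5,283)
show("top",[tl,tr,br,bl],.024,t,r=2.5,ch=2)
S=[(288.4,192.3),(313.6,192.3),(311,221.5),(283.6,221.5)]
show("side",S,.024,s,r=2.5,ch=2)
for a,b,nm in(((235.5,254.1),(316.5,188.8),"FL"),((273.6,255.6),(314.3,211.5),"FR"),((226.5,271.3),(300.3,184.5),"L")):
    print(nm,onz("top",a,.04),onz("side",b,.04),tri(a,b))
# knob
for n,im,roi in(("top",t,(195,230,235,275)),("side",s,(170,200,340,368))):
    a,b,c,d=roi;m=(im[a:b,c:d].max(2)<50).astype(np.uint8);k,l,st,ce=cv2.connectedComponentsWithStats(m);i=1+np.argmax(st[1:,4]);print(n,st[i],ce[i]+[c,a])
E
```

```text
res [0.2, 0.06, 0.18, 0.16]
top [[231.6999969482422, 258.20001220703125], [280.6000061035156, 259.1000061035156], [280.5, 284.6000061035156], [230.10000610351562, 283.1000061035156]]
[[ 0.4854  0.0155  0.024 ]
 [ 0.4824 -0.0924  0.024 ]
 [ 0.4263 -0.0921  0.024 ]
 [ 0.4308  0.0186  0.024 ]]
len [0.108  0.0561 0.1108 0.0547] c [ 0.4562 -0.0376  0.024 ]
  ang -91.63  ang 179.65  ang 87.67  ang -3.25
res [0.1, 0.18, 0.03, 0.14]
side [[288.5, 191.6999969482422], [313.8999938964844, 191.6999969482422], [310.79998779296875, 221.6999969482422], [283.5, 221.5]]
[[ 0.4299  0.0187  0.024 ]
 [ 0.4856  0.0168  0.024 ]
 [ 0.4816 -0.0935  0.024 ]
 [ 0.4259 -0.0915  0.024 ]]
len [0.0558 0.1104 0.0557 0.1102] c [ 0.4558 -0.0374  0.024 ]
  ang -1.91  ang -92.09  ang 177.87  ang 87.95
FL [0.4934 0.0045 0.04  ] [0.4921 0.0037 0.04  ] (array([0.4927, 0.0045, 0.0396]), np.float64(0.0014165809470551849))
FR [ 0.4893 -0.0786  0.04  ] [ 0.4891 -0.0806  0.04  ] (array([ 0.4892, -0.0784,  0.0385]), np.float64(0.0004036241500697003))
L [0.4562 0.0238 0.04  ] [0.4564 0.0219 0.04  ] (array([0.4562, 0.0241, 0.0386]), np.float64(2.322976812766892e-05))
top [ 13  16  13  12 110] [253.8364 216.5727]
side [2 7 2 1 2] [342.5 177. ]
```

Run:
```python
from h import *
t=cv2.imread("pics/top0.png");s=cv2.imread("pics/side0.png")
print(proj("top",[.582,-.041,.085]),proj("side",[.582,-.041,.085]))
cv2.imwrite("pics/b1.png",cv2.resize(t[250:320,310:365],None,fx=8,fy=8,interpolation=cv2.INTER_NEAREST))
cv2.imwrite("pics/b2.png",cv2.resize(s[245:290,240:320],None,fx=10,fy=10,interpolation=cv2.INTER_NEAREST))
```

```text
[253.67617262 210.51855966] [359.43310378 181.49713092]
```

View pics/b1.png

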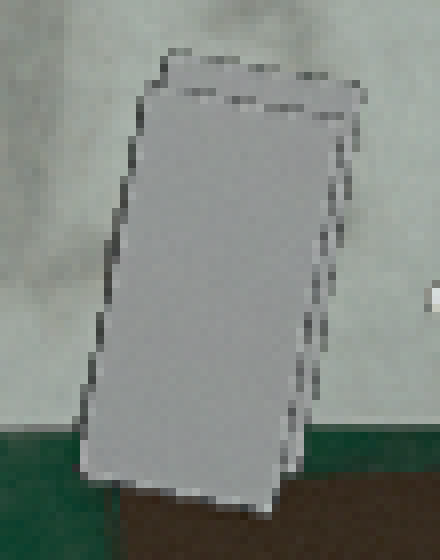

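View pics/b2.png

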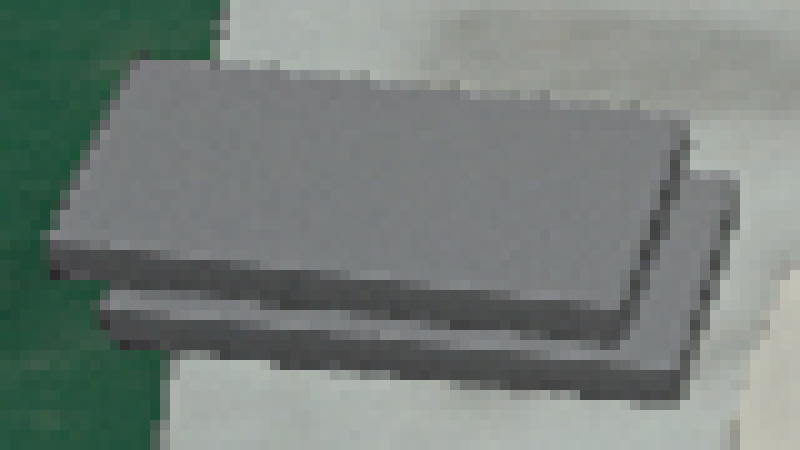

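```bash
cat >> h.py <<'E'
np.set_printoptions(precision=4,suppress=True)
def show(n,C,z,im,**k):
    q=poly(im,C,**k);w=np.array([onz(n,p,z) for p in q]);print(n,q.round(1).tolist());print(w)
    print("len",np.linalg.norm(w-np.roll(w,-1,0),axis=1),"c",w.mean(0));
    for i in range(4):
        d=w[(i+1)%4]-w[i];print("  ang",np.degrees(np.arctan2(d[1],d[0])).round(2),end="")
    print()
E
python3 - <<'E'
from h import *
t=cv2.imread("pics/top0.png");s=cv2.imread("pics/side0.png")
show("side",[(252.5,250.7),(308.3,256.7),(301.7,275.7),(244.7,268.7)],.02,s,r=1.5)
f=lambda x,y:(310+x/8-.5,250+y/8-.5)
show("top",[f(150,85),f(342,118),f(270,514),f(80,475)],.02,t,r=1.5)
# a: far-left corner, far-right corner, near-right (side view top z=.01)
g=lambda x,y:(240+x/10-.5,245+y/10-.5)
A=edge(s,g(737,183),g(682,370),r=1.2);B=edge(s,g(105,310),g(682,372),r=1.2)
for z,c in((.01,g(737,180)),(.01,g(682,370)),(.01,g(102,292))):print("a",onz("side",c,z))
for c in(f(170,52),f(360,86)):print("a top",onz("top",c,.01))
print("near right a (top)",onz("top",f(297,470),.01), "near-right a bottom side",onz("side",g(680,405),0),onz("side",g(130,348),0))
print(ctrl.get_state()["tcp_rot"])
from scipy.spatial.transform import Rotation as R
print(R.from_quat(ctrl.get_state()["tcp_rot"]).as_matrix())
E
```

```text
res [0.44, 0.08, 0.15, 0.15]
side [[253.3000030517578, 249.89999389648438], [309.70001220703125, 256.1000061035156], [303.0, 275.5], [243.89999389648438, 268.70001220703125]]
[[ 0.3726 -0.1767  0.02  ]
 [ 0.482  -0.1981  0.02  ]
 [ 0.4714 -0.2528  0.02  ]
 [ 0.3611 -0.2314  0.02  ]]
len [0.1115 0.0557 0.1124 0.0559] c [ 0.4218 -0.2147  0.02  ]
  ang -11.06  ang -100.96  ang 169.02  ang 78.13
res [0.29, 0.48, 0.17, 0.52]
top [[327.0, 260.0], [352.3999938964844, 265.20001220703125], [343.29998779296875, 313.5], [318.29998779296875, 308.79998779296875]]
[[ 0.4796 -0.1949  0.02  ]
 [ 0.4676 -0.251   0.02  ]
 [ 0.3619 -0.2292  0.02  ]
 [ 0.3727 -0.1745  0.02  ]]
len [0.0574 0.1079 0.0558 0.1088] c [ 0.4205 -0.2124  0.02  ]
  ang -102.04  ang 168.36  ang 78.86  ang -10.8
a [ 0.4885 -0.2051  0.01  ]
a [ 0.4797 -0.258   0.01  ]
a [ 0.3711 -0.2344  0.01  ]
a top [ 0.4889 -0.2035  0.01  ]
a top [ 0.4789 -0.2564  0.01  ]
near right a (top) [ 0.3728 -0.2372  0.01  ] near-right a bottom side [ 0.4788 -0.2566  0.    ] [ 0.3757 -0.2389  0.    ]
[ 0.4327  0.5602 -0.4316  0.5592]
[[-0.0003  0.9675  0.2531]
 [ 0.0022  0.2531 -0.9674]
 [-1.      0.0003 -0.0022]]
```

Emit:
{"name": "move_arm", "arguments": {"commands": [0,0,0,1,0,0,0,1,0,0,0,1,0,0,0,1,0,0,0,1,0,0,0,0.16], "jaw": 70}}

```text
time: 0.85
eef_pos: [0.1708, -0.6527, 0.2446]
tcp_rot: [0.546, 0.45, -0.546, 0.449]
contact_force: [-0.5, -0.1, 0.1]
opening: 0.82
```

Emit:
{"name": "move_arm", "arguments": {"commands": [0,0.32,-0.957,0,0,0.32,-0.957,0,0,0.32,-0.957,0,0,0.32,-0.957,0,0,0.32,-0.957,0,0,0.32,-0.957,0,0,0.32,-0.957,0,0,0.32,-0.957,0,0,0.32,-0.957,0,0,0.32,-0.957,0,0,0.32,-0.957,0,0,0.32,-0.957,0,0,0.32,-0.957,0,0,0.32,-0.957,0,0,0.32,-0.957,0,0,0.32,-0.957,0,0,0.32,-0.957,0,0,0.32,-0.957,0,0,0.32,-0.957,0,0,0.32,-0.957,0]}}

```text
time: 3.35
eef_pos: [0.4206, -0.2129, 0.2454]
tcp_rot: [0.546, 0.449, -0.546, 0.449]
contact_force: [0.2, 0.2, -0.2]
opening: 0.822
```

Emit:
{"name": "move_arm", "arguments": {"commands": [1,0,0,0,1,0,0,0,1,0,0,0,1,0,0,0,1,0,0,0,1,0,0,0,0.8,0,0,0,0,0,0,0,0,0,0,0]}}

```text
time: 4.47
eef_pos: [0.4208, -0.2145, 0.0762]
tcp_rot: [0.546, 0.449, -0.546, 0.45]
contact_force: [-0.8, -0.2, 0.2]
opening: 0.821
```

```bash
cat >> h.py <<'E'
from scipy.spatial.transform import Rotation as R
def go(x=None,y=None,z=None):
    s=ctrl.get_state();M=R.from_quat(s["tcp_rot"]).as_matrix();p=s["eef_pos"]
    d=np.array([0 if v is None else v-p[i] for i,v in enumerate((x,y,z))])
    print("t %.2f"%s["time"],"pos",p,"psi %.2f"%np.degrees(np.arctan2(M[1,2],M[0,2])),"F",s["contact_force"].round(1),"op %.1f"%(s["opening"]*85.4),"units",(M.T@d/.025).round(3))
E
python3 - <<'E'
from h import *
go(.4213,-.2138,.05)
im=ctrl.read_camera("side");cv2.imwrite("pics/s1.png",cv2.resize(im[190:310,210:370,::-1],None,fx=5,fy=5,interpolation=cv2.INTER_CUBIC))
E
```

```text
t 4.47 pos [ 0.4208 -0.2145  0.0762] psi -101.12 F [-0.8 -0.2  0.2] op 70.1 units [ 1.049  0.012 -0.031]
```

View pics/s1.png

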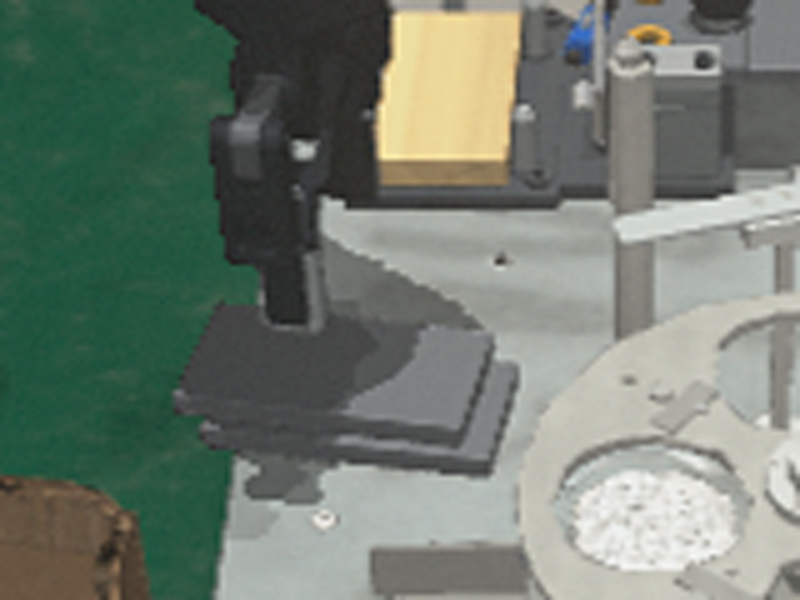

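Run:
```python
from h import *
for uv in((263,255.0),(268.8,256),(273.5,255.5)):
  for d in(.035,.040,.045):
    c=np.array([.4208,-.2145,0])+d*np.array([-.193,-.981,0]);n=np.array([-.193,-.981,0])
    o,r=ray("side",uv);t=((c-o)@n)/(r@n);print(uv,d,o+r*t)
```

```text
(263, 255.0) 0.035 [ 0.4021 -0.2465  0.0648]
(263, 255.0) 0.04 [ 0.403  -0.2517  0.0691]
(263, 255.0) 0.045 [ 0.4039 -0.257   0.0735]
(268.8, 256) 0.035 [ 0.4125 -0.2485  0.064 ]
(268.8, 256) 0.04 [ 0.4133 -0.2538  0.0683]
(268.8, 256) 0.045 [ 0.4142 -0.259   0.0727]
(273.5, 255.5) 0.035 [ 0.4212 -0.2502  0.0664]
(273.5, 255.5) 0.04 [ 0.422  -0.2555  0.0707]
(273.5, 255.5) 0.045 [ 0.4228 -0.2607  0.0751]
```

Emit:
{"name": "move_arm", "arguments": {"commands": [0.7,0.01,-0.03,0,0.7,0,0,0,0.55,0,0,0,0,0,0,0]}}

```text
time: 5.03
eef_pos: [0.4203, -0.2135, 0.0261]
tcp_rot: [-0.546, -0.45, 0.546, -0.449]
contact_force: [-0.3, -0.3, -0.4]
opening: 0.822
```

Run:
```python
from h import *
go(.4213,-.2138,.0265)
im=ctrl.read_camera("side");cv2.imwrite("pics/s2.png",cv2.resize(im[220:300,230:330,::-1],None,fx=8,fy=7.5,interpolation=cv2.INTER_CUBIC))
```

```text
t 5.03 pos [ 0.4203 -0.2135  0.0261] psi -101.15 F [-0.3 -0.3 -0.4] op 70.2 units [-0.014  0.04   0.006]
```

View pics/s2.png

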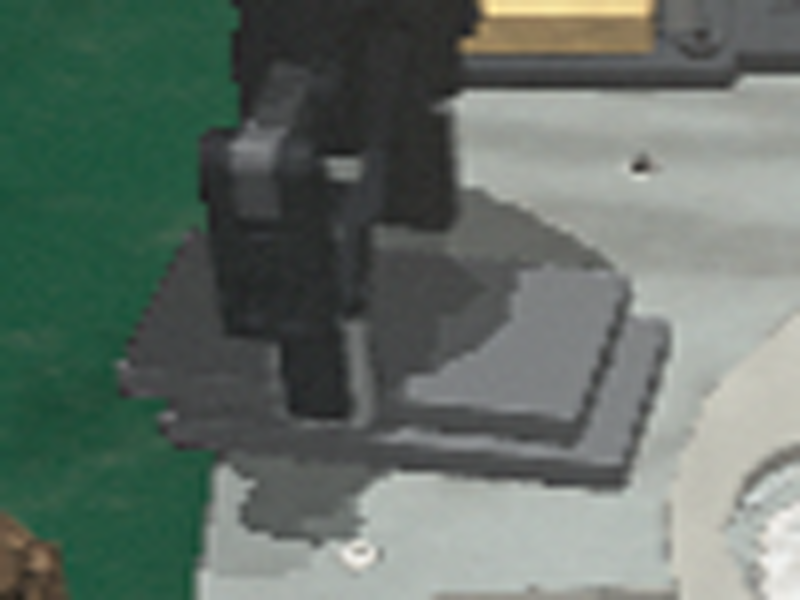

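Emit:
{"name": "move_arm", "arguments": {"commands": [0,0.04,0,0,0,0,0,0,0,0,0,0,0,0,0,0,0,0,0,0], "jaw": 45, "force": 60}}

```text
time: 5.7
eef_pos: [0.422, -0.2146, 0.0282]
tcp_rot: [-0.546, -0.449, 0.546, -0.449]
contact_force: [-4.1, 1.4, 6.0]
opening: 0.615
```

Run:
```python
from h import *
go(.4213,-.2138,.0265)
im=ctrl.read_camera("side");cv2.imwrite("pics/s3.png",cv2.resize(im[220:300,230:330,::-1],None,fx=8,fy=7.5,interpolation=cv2.INTER_CUBIC))
```

```text
t 5.70 pos [ 0.422  -0.2146  0.0282] psi -101.12 F [-4.1  1.4  6. ] op 52.5 units [ 0.067 -0.035 -0.025]
```

View pics/s3.png

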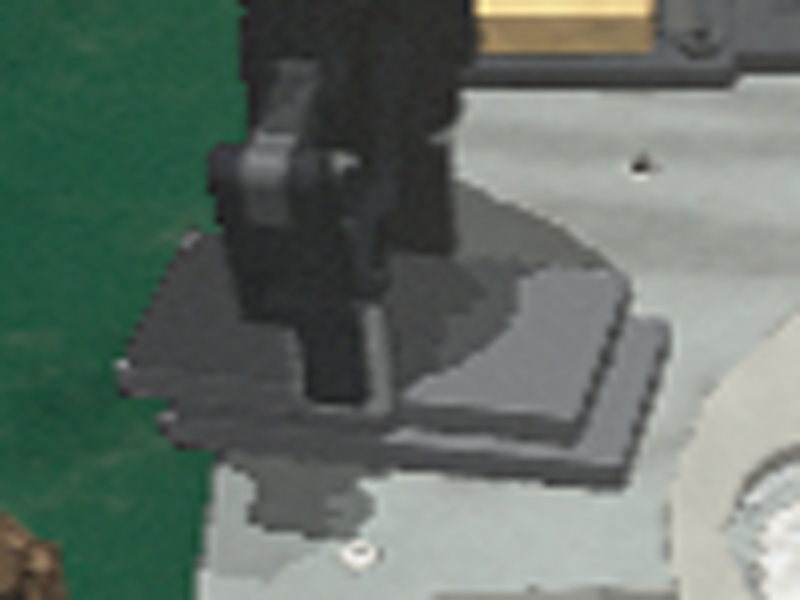

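Emit:
{"name": "move_arm", "arguments": {"commands": [0,0,0,0,0,0,0,0,0,0,0,0,0,0,0,0], "jaw": 70}}

```text
time: 6.25
eef_pos: [0.4217, -0.214, 0.0266]
tcp_rot: [0.546, 0.449, -0.546, 0.449]
contact_force: [-0.1, -0.2, 0.1]
opening: 0.821
```

Run:
```python
from h import *
im=ctrl.read_camera("side")[:,:,::-1].copy()
go(.4213,-.2138,.0195)
cv2.imwrite("pics/s4.png",cv2.resize(im[220:300,230:330],None,fx=8,fy=7.5,interpolation=cv2.INTER_CUBIC))
```

```text
t 6.30 pos [ 0.4217 -0.214   0.0265] psi -101.14 F [0.9 0.4 0.3] op 69.9 units [ 0.281 -0.015 -0.003]
```

View pics/s4.png

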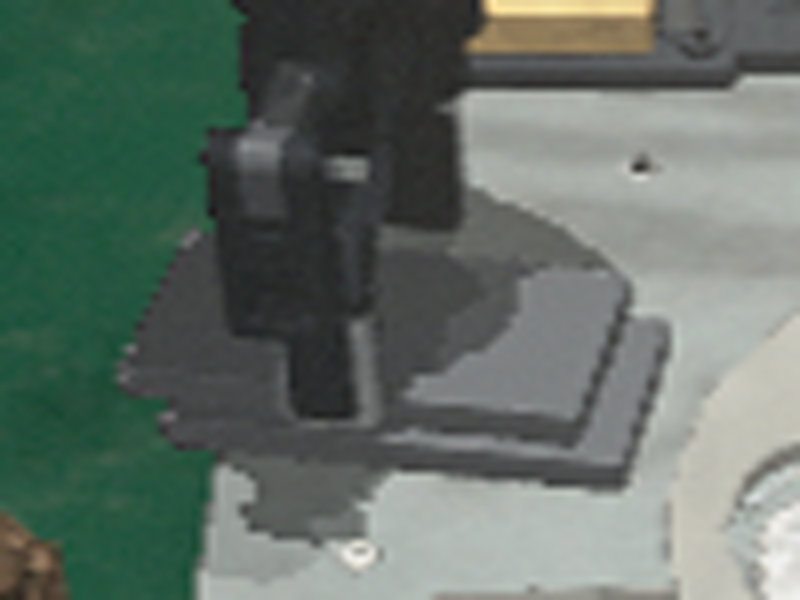

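Emit:
{"name": "move_arm", "arguments": {"commands": [0.28,0,0,0,0,0,0,0]}}

```text
time: 6.55
eef_pos: [0.4211, -0.2135, 0.0187]
tcp_rot: [-0.546, -0.45, 0.546, -0.448]
contact_force: [0.2, 0.2, -1.1]
opening: 0.818
```

Emit:
{"name": "move_arm", "arguments": {"commands": [0,0,0,0,0,0,0,0,0,0,0,0,0,0,0,0], "jaw": 45}}

```text
time: 7.05
eef_pos: [0.4218, -0.2147, 0.0202]
tcp_rot: [-0.546, -0.449, 0.546, -0.45]
contact_force: [-3.4, -1.7, 4.6]
opening: 0.638
```

Run:
```python
from h import *
im=ctrl.read_camera("side")[:,:,::-1].copy()
go(.4213,-.2138,.0195)
cv2.imwrite("pics/s5.png",cv2.resize(im[220:300,230:330],None,fx=8,fy=7.5,interpolation=cv2.INTER_CUBIC))
```

```text
t 7.10 pos [ 0.4218 -0.2147  0.0202] psi -101.12 F [-4.1 -2.3  6.5] op 54.2 units [ 0.028 -0.026 -0.031]
```

View pics/s5.png

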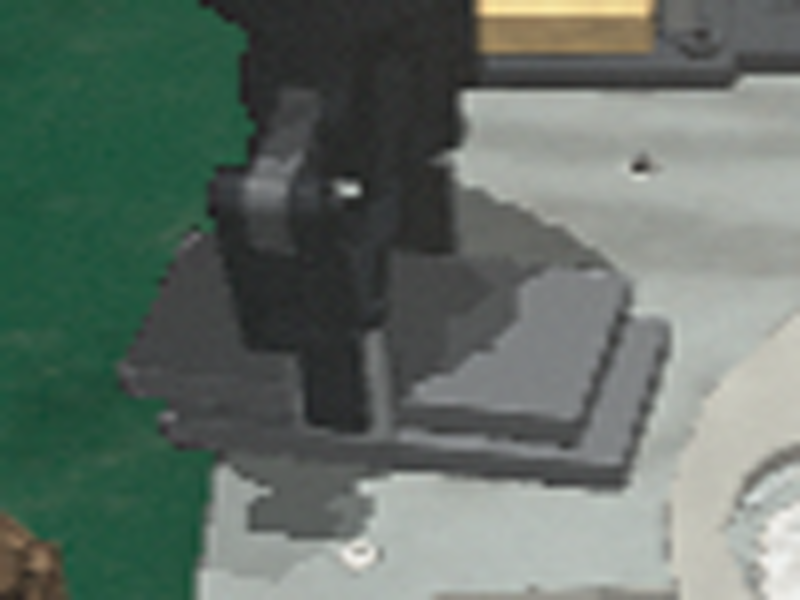

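Emit:
{"name": "move_arm", "arguments": {"commands": [-0.3,0,0,0,-0.5,0,0,0,-0.7,0,0,0,0,0,0,0]}}

```text
time: 7.6
eef_pos: [0.4226, -0.2144, 0.0584]
tcp_rot: [0.547, 0.448, -0.546, 0.45]
contact_force: [-0.2, -0.8, -5.9]
opening: 0.632
```

Run:
```python
from h import *
im=ctrl.read_camera("side")[:,:,::-1].copy()
go(.4213,-.2138,.0195)
cv2.imwrite("pics/s6.png",cv2.resize(im[220:300,230:330],None,fx=8,fy=7.5,interpolation=cv2.INTER_CUBIC))
```

```text
t 7.65 pos [ 0.4219 -0.2139  0.0575] psi -101.14 F [-0.4  0.1 -6. ] op 54.4 units [ 1.521 -0.027 -0.001]
```

View pics/s6.png

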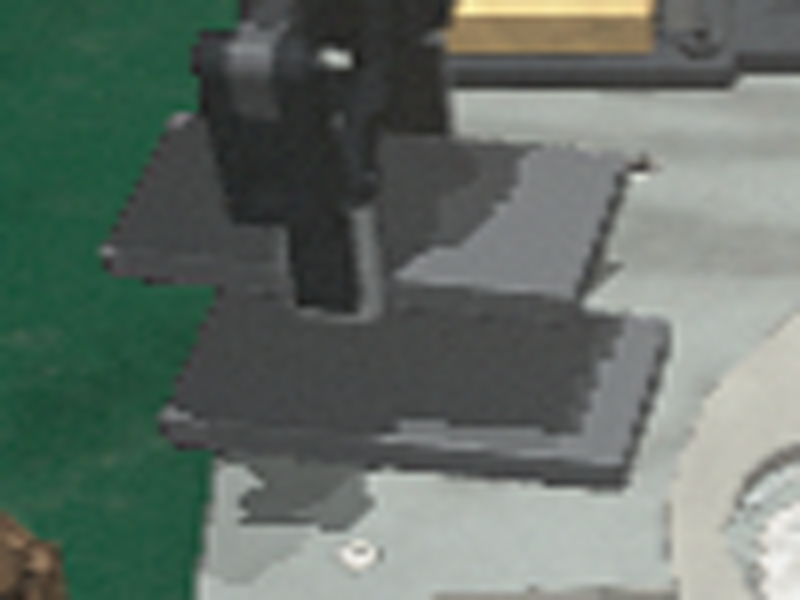

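Run:
```python
from h import *
print(onz("side",(336,256.5),0),onz("side",(336,199),.16))
im=ctrl.read_camera("top")[:,:,::-1].copy()
cv2.imwrite("pics/t1.png",cv2.resize(im[165:320,175:375],None,fx=4,fy=3.8,interpolation=cv2.INTER_CUBIC))
```

```text
[ 0.5319 -0.1765  0.    ] [ 0.5335 -0.2136  0.16  ]
```

View pics/t1.png

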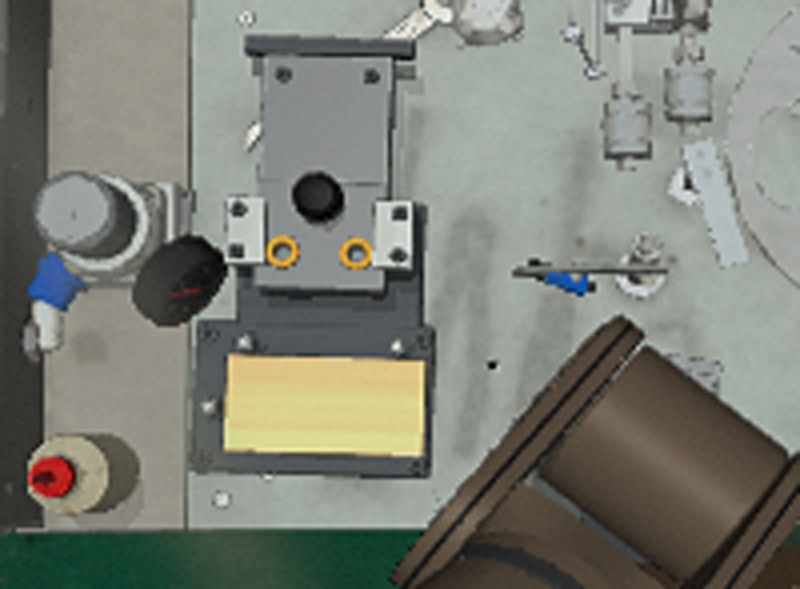

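Emit:
{"name": "move_arm", "arguments": {"commands": [-1,0,0,0,-1,0,0,0,-1,0,0,-0.99,-1,0,0,-0.99,-1,0,0,-0.99,-0.7,0,0,-0.99,0,0,0,-0.99,0,0,0,-0.99,0,0,0,-0.99,0,0,0,-0.99,0,0,0,-0.99,0,0,0,-0.99,0,0,0,-0.99,0,0,0,-0.99,0,0,0,-0.99,0,0,0,-0.99,0,0,0,-0.99,0,0,0,-0.99,0,0,0,-0.99,0,0,0,-0.99]}}

```text
time: 10.2
eef_pos: [0.4209, -0.2132, 0.1979]
tcp_rot: [0.074, 0.704, -0.072, 0.702]
contact_force: [0.2, -0.1, -5.9]
opening: 0.635
```

Emit:
{"name": "move_arm", "arguments": {"commands": [0,0,0,-0.99,0,0,0,-0.99,0,0,0,0]}}

```text
time: 10.58
eef_pos: [0.421, -0.2134, 0.1981]
tcp_rot: [0.014, 0.708, -0.013, 0.706]
contact_force: [-0.3, -0.0, -5.3]
opening: 0.637
```

Run:
```python
from h import *
go(.453,-.0415,.08)
```

```text
t 10.57 pos [ 0.421  -0.2134  0.1981] psi -2.20 F [-0.3 -0.  -5.3] op 54.4 units [4.736 6.91  1.025]
```

Emit:
{"name": "move_arm", "arguments": {"commands": [0,0.99,0.146,0,0,0.99,0.146,0,0,0.99,0.146,0,0,0.99,0.146,0,0,0.98,0.146,0,0,0.98,0.146,0,0,0.98,0.146,0,0,0,0,0]}}

```text
time: 11.58
eef_pos: [0.4532, -0.0412, 0.1988]
tcp_rot: [0.013, 0.708, -0.013, 0.706]
contact_force: [-0.8, 0.3, -5.0]
opening: 0.632
```

Emit:
{"name": "move_arm", "arguments": {"commands": [0.95,0,0,0,0.95,0,0,0,0.95,0,0,0,0.95,0,0,0,0.94,0,0,0,0,0,0,0,0,0,0,0]}}

```text
time: 12.45
eef_pos: [0.4542, -0.0431, 0.0818]
tcp_rot: [0.013, 0.707, -0.014, 0.707]
contact_force: [-1.0, -0.3, -4.8]
opening: 0.634
```

Run:
```python
from h import *
go(.453,-.0415,.06)
im=ctrl.read_camera("side")[:,:,::-1].copy();cv2.imwrite("pics/s7r.png",im)
cv2.imwrite("pics/s7.png",cv2.resize(im[155:235,265:365],None,fx=8,fy=7.5,interpolation=cv2.INTER_CUBIC))
im=ctrl.read_camera("top")[:,:,::-1].copy();cv2.imwrite("pics/t7r.png",im)
cv2.imwrite("pics/t7.png",cv2.resize(im[220:320,200:320],None,fx=6.5,fy=6,interpolation=cv2.INTER_CUBIC))
```

```text
t 12.45 pos [ 0.4542 -0.0431  0.0818] psi -2.19 F [-1.  -0.3 -4.8] op 54.1 units [ 0.873  0.063 -0.052]
```

View pics/s7.png

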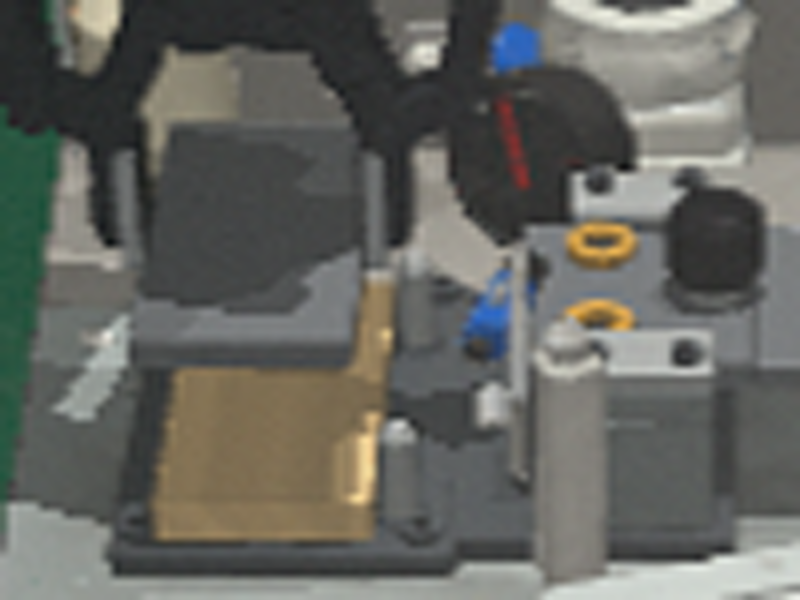

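View pics/t7.png

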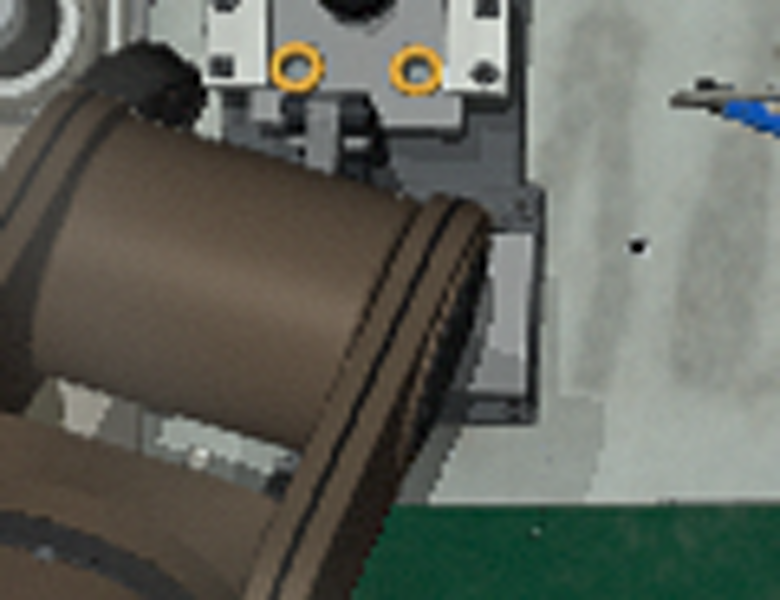

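Run:
```python
from h import *
s=cv2.imread("pics/s7r.png")
for z in(.070,.072,.074):
  a=onz("side",(265+135/8-.5,155+363/7.5-.5),z);b=onz("side",(265+353/8-.5,155+368/7.5-.5),z);print(z,a,b,np.linalg.norm(a-b),np.degrees(np.arctan2(*(b-a)[[1,0]])),(a+b)/2+.055*np.array([.0366,.999,0]))
```

```text
0.07 [ 0.4248 -0.0914  0.07  ] [ 0.4792 -0.0954  0.07  ] 0.054543445021197866 -4.126423197952228 [ 0.454  -0.0385  0.07  ]
0.072 [ 0.4252 -0.0944  0.072 ] [ 0.4794 -0.0983  0.072 ] 0.054371098654069555 -4.126423197952167 [ 0.4543 -0.0414  0.072 ]
0.074 [ 0.4255 -0.0973  0.074 ] [ 0.4796 -0.1012  0.074 ] 0.05419875228694121 -4.126423197952343 [ 0.4545 -0.0443  0.074 ]
```

Emit:
{"name": "move_arm", "arguments": {"commands": [0.6,0.05,0.07,0,0.6,0,0,0,0.4,0,0,0,0.15,0,0,0,0,0,0,0]}}

```text
time: 13.18
eef_pos: [0.4553, -0.0413, 0.0369]
tcp_rot: [0.013, 0.707, -0.013, 0.707]
contact_force: [-0.1, -0.7, -5.6]
opening: 0.636
```

Run:
```python
from h import *
go(.456,-.0415,.036)
im=ctrl.read_camera("side")[:,:,::-1].copy();cv2.imwrite("pics/s8r.png",im)
cv2.imwrite("pics/s8.png",cv2.resize(im[155:235,265:365],None,fx=8,fy=7.5,interpolation=cv2.INTER_CUBIC))
```

```text
t 13.18 pos [ 0.4553 -0.0413  0.0369] psi -2.15 F [-0.1 -0.7 -5.6] op 54.3 units [ 0.037 -0.007  0.03 ]
```

View pics/s8.png

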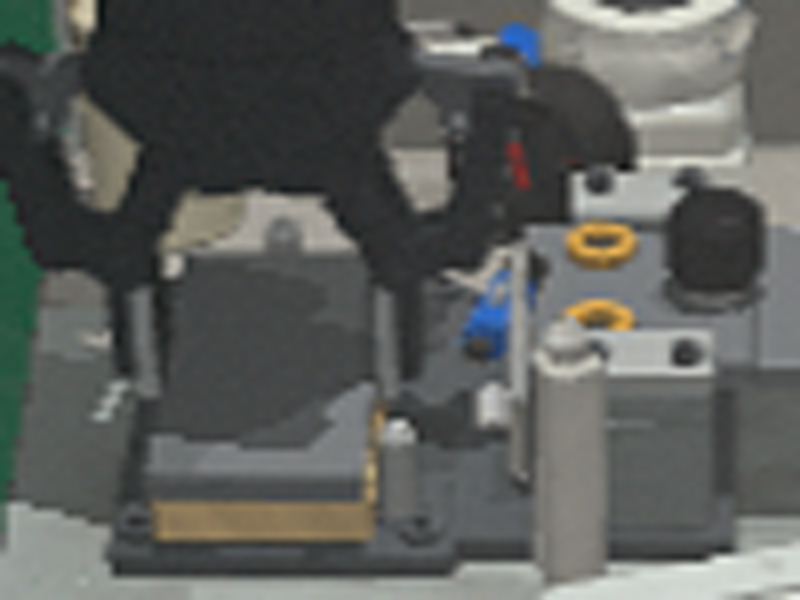

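Emit:
{"name": "move_arm", "arguments": {"commands": [0.04,0.08,0.05,0,0,0.08,0.05,0,0,0,0,0,0,0,0,0]}}

```text
time: 13.72
eef_pos: [0.4578, -0.0373, 0.0363]
tcp_rot: [0.013, 0.707, -0.013, 0.707]
contact_force: [-2.5, -1.2, -4.1]
opening: 0.635
```

Run:
```python
from h import *
go(.458,-.0365,.036)
```

```text
t 13.72 pos [ 0.4578 -0.0373  0.0363] psi -2.14 F [-2.5 -1.2 -4.1] op 54.2 units [0.013 0.032 0.007]
```

Emit:
{"name": "move_arm", "arguments": {"commands": [0,0.06,0.04,0,0,0,0,0,0,0,0,0]}}

```text
time: 14.1
eef_pos: [0.458, -0.036, 0.0359]
tcp_rot: [0.013, 0.708, -0.013, 0.706]
contact_force: [-4.4, -2.4, -2.5]
opening: 0.637
```

Emit:
{"name": "move_arm", "arguments": {"commands": [0,0.06,0.04,0,0,0,0,0,0,0,0,0]}}

```text
time: 14.48
eef_pos: [0.4581, -0.0351, 0.0357]
tcp_rot: [0.013, 0.709, -0.013, 0.705]
contact_force: [-7.8, -5.2, -2.7]
opening: 0.633
```

Emit:
{"name": "move_arm", "arguments": {"commands": [0,0.08,0,0,0,0,0,0,0,0,0,0]}}

```text
time: 14.85
eef_pos: [0.4581, -0.0349, 0.0356]
tcp_rot: [0.011, 0.709, -0.014, 0.705]
contact_force: [-9.3, -13.1, -2.7]
opening: 0.636
```

Run:
```python
from h import *
go(.458,-.0365,.036)
im=ctrl.read_camera("side")[:,:,::-1].copy();cv2.imwrite("pics/s9r.png",im)
cv2.imwrite("pics/s9.png",cv2.resize(im[155:235,265:365],None,fx=8,fy=7.5,interpolation=cv2.INTER_CUBIC))
```

```text
t 14.85 pos [ 0.4581 -0.0349  0.0356] psi -2.04 F [ -9.3 -13.1  -2.7] op 54.3 units [-0.015 -0.065 -0.002]
```

View pics/s9.png

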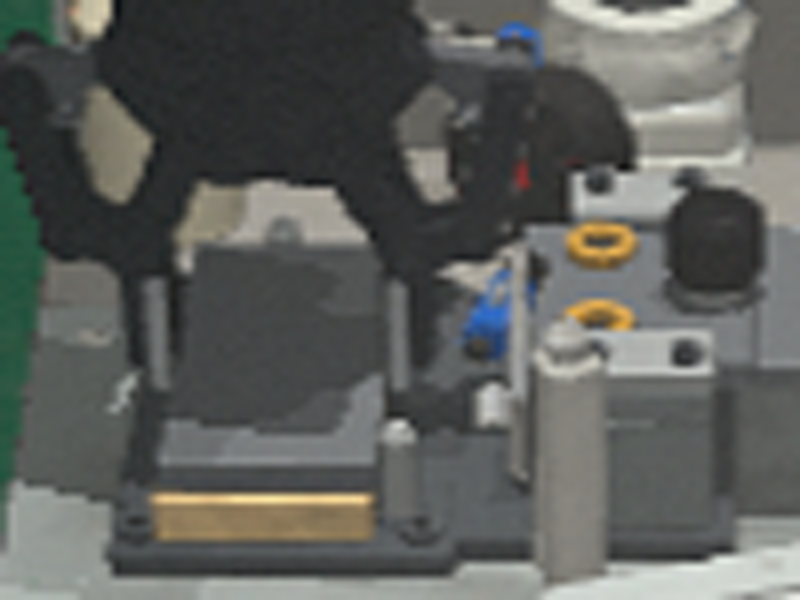

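Emit:
{"name": "move_arm", "arguments": {"commands": [0.06,0,0,0,0,0,0,0]}}

```text
time: 15.15
eef_pos: [0.4582, -0.0348, 0.0352]
tcp_rot: [0.011, 0.71, -0.014, 0.704]
contact_force: [-12.1, -12.3, 4.9]
opening: 0.633
```

Emit:
{"name": "move_arm", "arguments": {"commands": [0,-0.05,-0.04,0,0,0,0,0,0,0,0,0,0,0,0,0], "jaw": 70}}

```text
time: 15.65
eef_pos: [0.4598, -0.0336, 0.0352]
tcp_rot: [0.013, 0.707, -0.013, 0.707]
contact_force: [0.6, 0.5, 0.4]
opening: 0.82
```

Run:
```python
from h import *
go(.458,-.0365,.036)
im=ctrl.read_camera("side")[:,:,::-1].copy();cv2.imwrite("pics/s10r.png",im)
cv2.imwrite("pics/s10.png",cv2.resize(im[155:235,265:365],None,fx=8,fy=7.5,interpolation=cv2.INTER_CUBIC))
```

```text
t 15.65 pos [ 0.4598 -0.0336  0.0352] psi -2.12 F [0.6 0.5 0.4] op 70.0 units [-0.031 -0.117 -0.07 ]
```

View pics/s10.png

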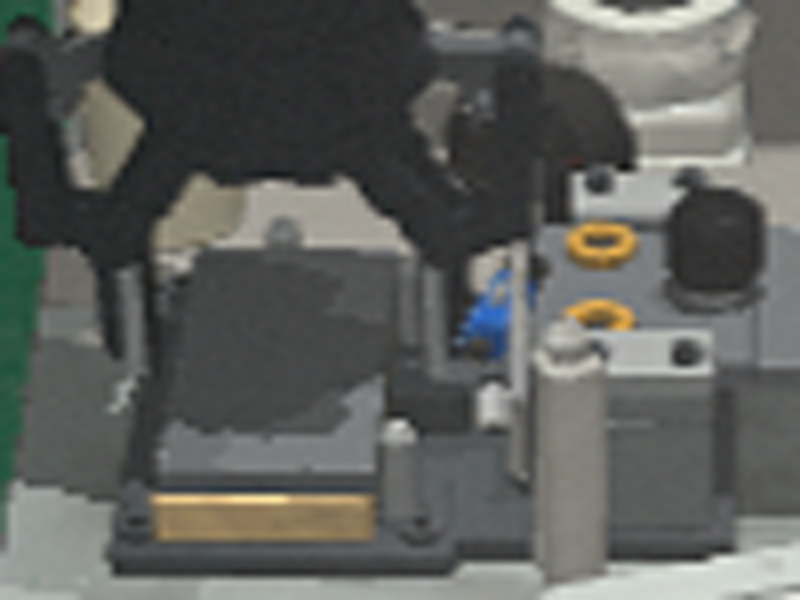

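Run:
```python
from h import *
s=cv2.imread("pics/s10r.png")
cv2.imwrite("pics/a1.png",cv2.resize(s[245:290,240:320],None,fx=10,fy=10,interpolation=cv2.INTER_NEAREST))
```

```text
(no output)
```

View pics/a1.png

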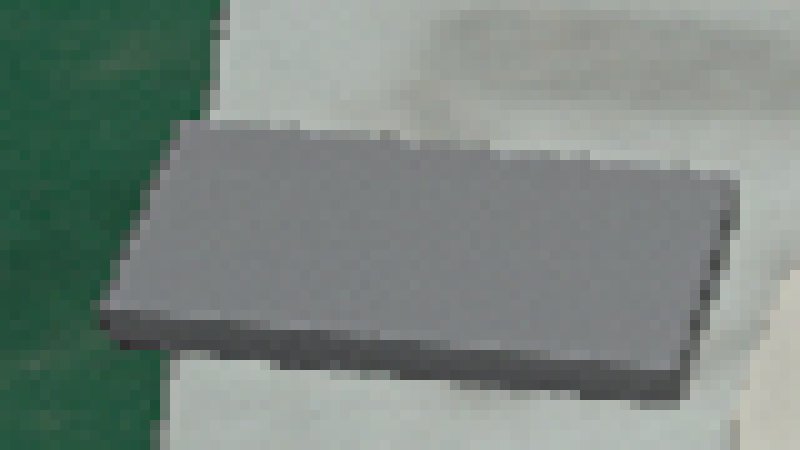

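Emit:
{"name": "move_arm", "arguments": {"commands": [-1,0,0,0,-1,0,0,0,-1,0,0,0,-1,0,0,0,-1,0,0,0,-1,0,0,0,-0.6,0,0,0]}}

```text
time: 16.58
eef_pos: [0.4597, -0.0338, 0.2012]
tcp_rot: [0.013, 0.706, -0.013, 0.708]
contact_force: [-0.1, -0.3, -0.1]
opening: 0.821
```

Run:
```python
from h import *
s=cv2.imread("pics/s10r.png")
g=lambda x,y:(240+x/10-.5,245+y/10-.5)
show("side",[g(182,122),g(737,178),g(682,368),g(103,308)],.01,s,r=1.5)
go(.4302,-.2205,.20)
im=ctrl.read_camera("side")[:,:,::-1].copy();cv2.imwrite("pics/s11r.png",im)
cv2.imwrite("pics/s11.png",cv2.resize(im[155:235,265:365],None,fx=8,fy=7.5,interpolation=cv2.INTER_CUBIC))
```

```text
res [0.22, 0.08, 0.17, 0.12]
side [[257.70001220703125, 256.1000061035156], [314.3999938964844, 262.1000061035156], [308.70001220703125, 281.70001220703125], [249.60000610351562, 275.3999938964844]]
[[ 0.381  -0.1836  0.01  ]
 [ 0.4908 -0.204   0.01  ]
 [ 0.4815 -0.2586  0.01  ]
 [ 0.3715 -0.2392  0.01  ]]
len [0.1117 0.0555 0.1117 0.0563] c [ 0.4312 -0.2213  0.01  ]
  ang -10.49  ang -99.69  ang 169.95  ang 80.29
t 16.57 pos [ 0.4597 -0.0338  0.2012] psi -2.13 F [-0.1 -0.3 -0.1] op 70.2 units [ 0.051 -7.508 -0.901]
```

View pics/s11.png

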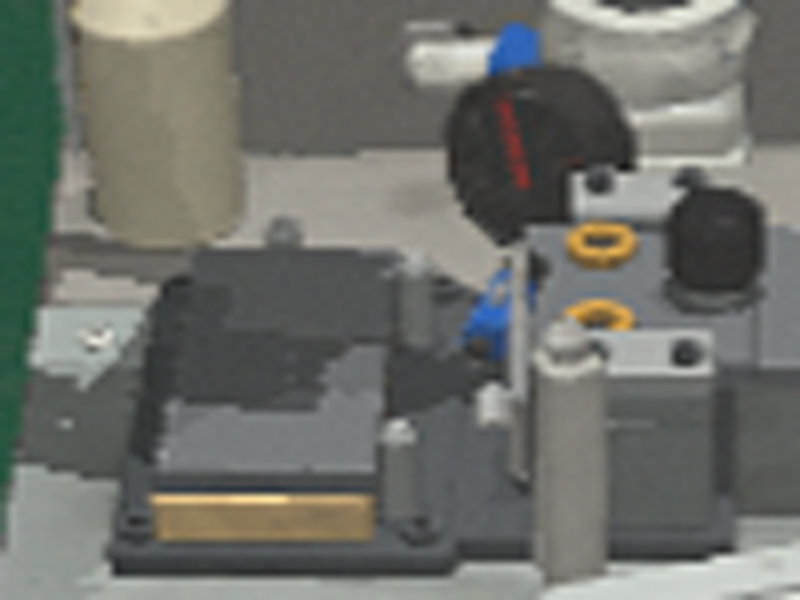

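Emit:
{"name": "move_arm", "arguments": {"commands": [0,-0.94,-0.11,0,0,-0.94,-0.11,0,0,-0.94,-0.11,0,0,-0.94,-0.11,0,0,-0.94,-0.11,0,0,-0.94,-0.11,0,0,-0.94,-0.11,0,0,-0.94,-0.11,0]}}

```text
time: 17.62
eef_pos: [0.4297, -0.2212, 0.1987]
tcp_rot: [0.014, 0.707, -0.013, 0.707]
contact_force: [-0.1, -0.5, -0.7]
opening: 0.823
```

Emit:
{"name": "move_arm", "arguments": {"commands": [0.6,0,0,0.98,0.6,0,0,0.98,0.6,0,0,0.98,0.6,0,0,0.98,0.6,0,0,0.98,0.6,0,0,0.98,0.6,0,0,0.98,0,0,0,0.98,0,0,0,0.98,0,0,0,0.98,0,0,0,0.98,0,0,0,0.98,0,0,0,0.98,0,0,0,0.98,0,0,0,0.98,0,0,0,0.98,0,0,0,0.98,0,0,0,0.98,0,0,0,0.98,0,0,0,0.98]}}

```text
time: 20.12
eef_pos: [0.4297, -0.2204, 0.0938]
tcp_rot: [-0.543, -0.454, 0.543, -0.453]
contact_force: [0.0, 0.4, -0.2]
opening: 0.821
```

Run:
```python
from h import *
go(.4307,-.2208,.0098)
```

```text
t 20.12 pos [ 0.4297 -0.2204  0.0938] psi -100.30 F [ 0.   0.4 -0.2] op 70.1 units [3.361 0.046 0.013]
```

Emit:
{"name": "move_arm", "arguments": {"commands": [0.9,0.046,0.013,0,0.9,0,0,0,0.8,0,0,0,0.5,0,0,0,0.17,0,0,0,0,0,0,0]}}

```text
time: 20.88
eef_pos: [0.4314, -0.2214, 0.0131]
tcp_rot: [0.542, 0.454, -0.542, 0.454]
contact_force: [-0.3, 0.5, -0.4]
opening: 0.819
```

Emit:
{"name": "move_arm", "arguments": {"commands": [0,0,0,0,0,0,0,0,0,0,0,0,0,0,0,0], "jaw": 45}}

```text
time: 21.38
eef_pos: [0.432, -0.2216, 0.0144]
tcp_rot: [0.543, 0.453, -0.542, 0.454]
contact_force: [-1.3, 1.4, 5.9]
opening: 0.629
```

Emit:
{"name": "move_arm", "arguments": {"commands": [-0.3,0,0,0,-0.5,0,0,0,-0.7,0,0,0,0,0,0,0]}}

```text
time: 21.88
eef_pos: [0.4326, -0.2224, 0.0528]
tcp_rot: [0.543, 0.452, -0.542, 0.456]
contact_force: [0.1, -0.4, -4.7]
opening: 0.63
```

Run:
```python
from h import *
im=ctrl.read_camera("side")[:,:,::-1].copy()
go(.4307,-.2208,.0098)
cv2.imwrite("pics/s12.png",cv2.resize(im[220:300,230:330],None,fx=8,fy=7.5,interpolation=cv2.INTER_CUBIC))
```

```text
t 21.93 pos [ 0.432  -0.2219  0.0518] psi -100.14 F [-0.5 -0.1 -5.2] op 53.6 units [ 1.68  -0.061 -0.036]
```

View pics/s12.png

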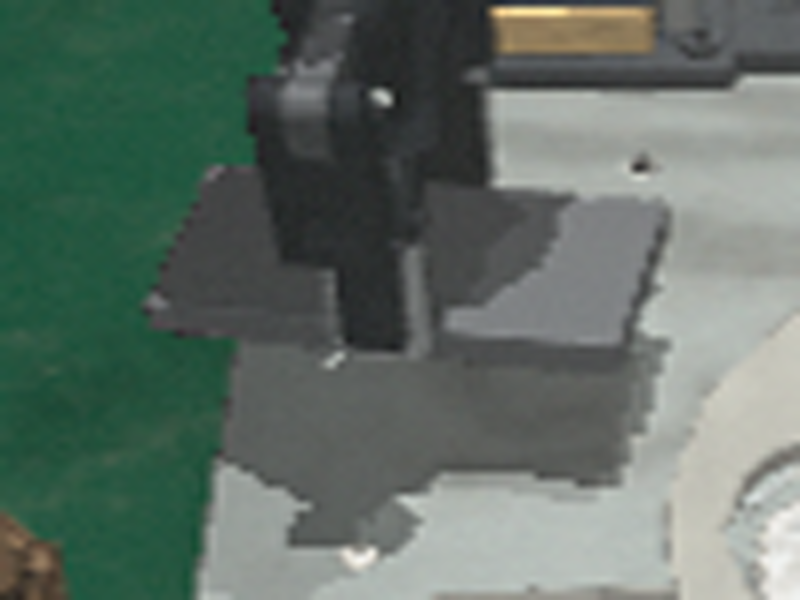

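Emit:
{"name": "move_arm", "arguments": {"commands": [-1,0,0,0,-1,0,0,0,-1,0,0,-0.98,-1,0,0,-0.98,-1,0,0,-0.98,-0.9,0,0,-0.98,0,0,0,-0.98,0,0,0,-0.98,0,0,0,-0.98,0,0,0,-0.98,0,0,0,-0.98,0,0,0,-0.98,0,0,0,-0.98,0,0,0,-0.98,0,0,0,-0.98,0,0,0,-0.98,0,0,0,-0.98,0,0,0,-0.98,0,0,0,-0.98,0,0,0,-0.98]}}

```text
time: 24.42
eef_pos: [0.4307, -0.2209, 0.197]
tcp_rot: [0.073, 0.704, -0.072, 0.703]
contact_force: [-0.6, -0.4, -4.8]
opening: 0.627
```

Emit:
{"name": "move_arm", "arguments": {"commands": [0,0,0,-0.98,0,0,0,-0.98,0,0,0,0]}}

```text
time: 24.8
eef_pos: [0.4307, -0.2209, 0.1972]
tcp_rot: [0.014, 0.707, -0.013, 0.706]
contact_force: [0.5, 0.1, -4.6]
opening: 0.629
```

Run:
```python
from h import *
go(.4555,-.040,.08)
```

```text
t 24.80 pos [ 0.4307 -0.2209  0.1972] psi -2.20 F [ 0.5  0.1 -4.6] op 53.7 units [4.694 7.264 0.718]
```

Emit:
{"name": "move_arm", "arguments": {"commands": [0,0.91,0.09,0,0,0.91,0.09,0,0,0.91,0.09,0,0,0.91,0.09,0,0,0.91,0.09,0,0,0.91,0.09,0,0,0.91,0.09,0,0,0.9,0.09,0,0,0,0,0]}}

```text
time: 25.92
eef_pos: [0.4557, -0.0392, 0.1975]
tcp_rot: [0.013, 0.707, -0.013, 0.707]
contact_force: [0.9, -1.0, -5.2]
opening: 0.626
```

Emit:
{"name": "move_arm", "arguments": {"commands": [0.95,0,0,0,0.95,0,0,0,0.95,0,0,0,0.95,0,0,0,0.95,0,0,0,0.6,0,0,0,0.3,0,0,0,0,0,0,0]}}

```text
time: 26.92
eef_pos: [0.456, -0.0405, 0.0567]
tcp_rot: [0.013, 0.707, -0.013, 0.707]
contact_force: [0.1, 0.3, -4.1]
opening: 0.628
```

Run:
```python
from h import *
go(.4555,-.040,.05)
im=ctrl.read_camera("side")[:,:,::-1].copy();cv2.imwrite("pics/s13r.png",im)
cv2.imwrite("pics/s13.png",cv2.resize(im[155:235,265:365],None,fx=8,fy=7.5,interpolation=cv2.INTER_CUBIC))
```

```text
t 26.93 pos [ 0.456  -0.0405  0.0567] psi -2.17 F [ 0.1  0.3 -4.1] op 53.6 units [ 0.269  0.021 -0.023]
```

View pics/s13.png

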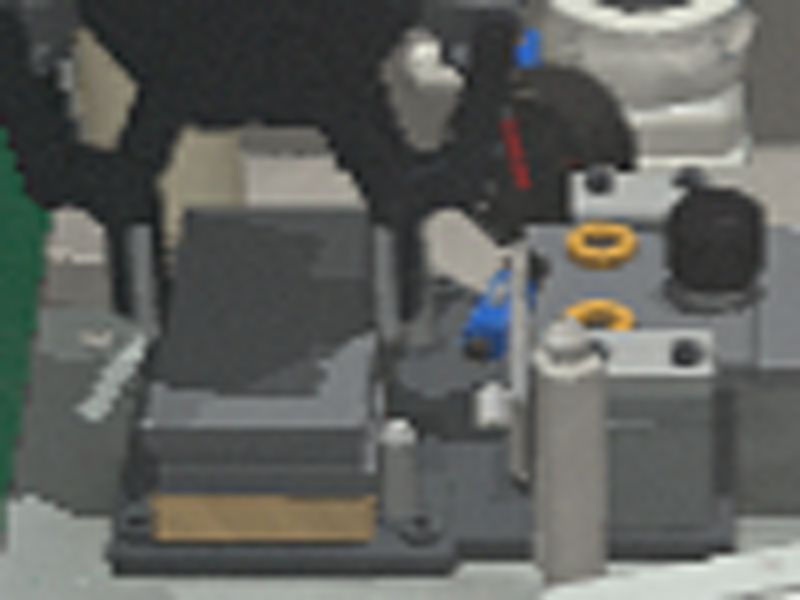

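Emit:
{"name": "move_arm", "arguments": {"commands": [0.2,0,0,0,0.08,0,0,0,0,0,0,0]}}

```text
time: 27.35
eef_pos: [0.456, -0.0403, 0.0498]
tcp_rot: [0.013, 0.707, -0.013, 0.707]
contact_force: [0.4, -0.7, -5.3]
opening: 0.628
```

Emit:
{"name": "move_arm", "arguments": {"commands": [0.04,0.06,0.04,0,0,0.06,0.04,0,0,0,0,0,0,0,0,0]}}

```text
time: 27.85
eef_pos: [0.4579, -0.0373, 0.0487]
tcp_rot: [0.013, 0.707, -0.013, 0.707]
contact_force: [-0.9, -0.9, -3.8]
opening: 0.628
```

Emit:
{"name": "move_arm", "arguments": {"commands": [0,0.04,0.04,0,0,0,0,0,0,0,0,0]}}

```text
time: 28.22
eef_pos: [0.4582, -0.0367, 0.0485]
tcp_rot: [0.013, 0.708, -0.013, 0.706]
contact_force: [-4.1, -2.2, -2.7]
opening: 0.627
```

Run:
```python
from h import *
go(.4555,-.040,.05)
im=ctrl.read_camera("side")[:,:,::-1].copy();cv2.imwrite("pics/s14r.png",im)
cv2.imwrite("pics/s14.png",cv2.resize(im[155:235,265:365],None,fx=8,fy=7.5,interpolation=cv2.INTER_CUBIC))
```

```text
t 28.23 pos [ 0.4582 -0.0367  0.0485] psi -2.13 F [-4.1 -2.2 -2.7] op 53.5 units [-0.058 -0.135 -0.101]
```

View pics/s14.png

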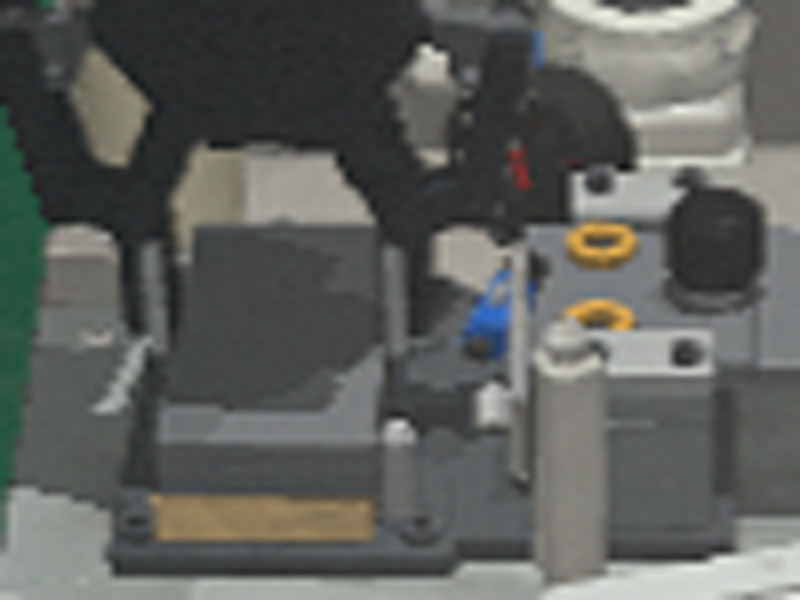

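Emit:
{"name": "move_arm", "arguments": {"commands": [0,0.06,0,0,0,0,0,0,0,0,0,0]}}

```text
time: 28.65
eef_pos: [0.4582, -0.0353, 0.0485]
tcp_rot: [0.013, 0.708, -0.013, 0.706]
contact_force: [-5.3, -2.4, -3.0]
opening: 0.634
```

Emit:
{"name": "move_arm", "arguments": {"commands": [0,0.06,0.02,0,0,0,0,0,0,0,0,0]}}

```text
time: 29.02
eef_pos: [0.4583, -0.0343, 0.0485]
tcp_rot: [0.012, 0.709, -0.014, 0.705]
contact_force: [-7.3, -5.4, -2.0]
opening: 0.627
```

Emit:
{"name": "move_arm", "arguments": {"commands": [0,0.06,0,0,0,0,0,0,0,0,0,0]}}

```text
time: 29.4
eef_pos: [0.4584, -0.0337, 0.0485]
tcp_rot: [0.011, 0.709, -0.014, 0.705]
contact_force: [-6.8, -9.1, -1.9]
opening: 0.628
```

Run:
```python
from h import *
go(.4555,-.040,.05)
im=ctrl.read_camera("side")[:,:,::-1].copy();cv2.imwrite("pics/s15r.png",im)
cv2.imwrite("pics/s15.png",cv2.resize(im[155:235,265:365],None,fx=8,fy=7.5,interpolation=cv2.INTER_CUBIC))
```

```text
t 29.40 pos [ 0.4584 -0.0337  0.0485] psi -2.06 F [-6.8 -9.1 -1.9] op 53.6 units [-0.057 -0.255 -0.105]
```

View pics/s15.png

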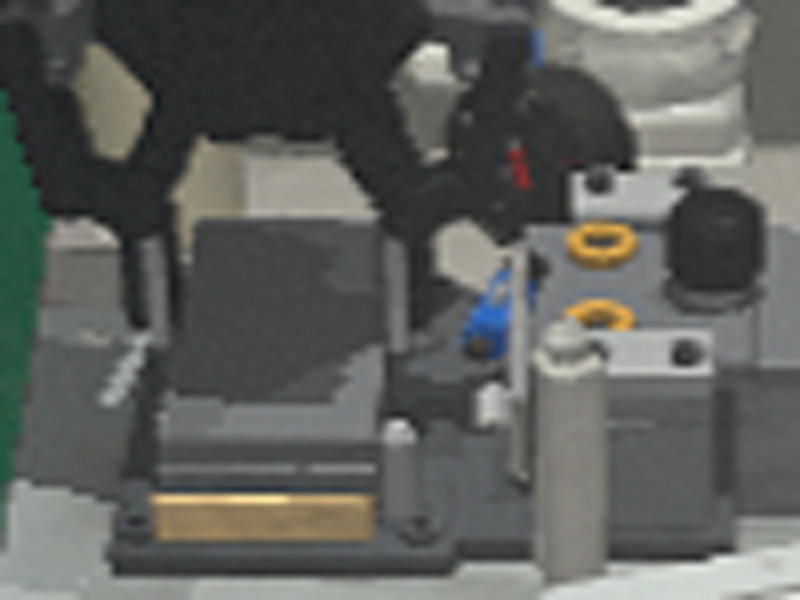

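Emit:
{"name": "move_arm", "arguments": {"commands": [0.04,-0.06,0,0,0.03,0,0,0,0,0,0,0]}}

```text
time: 29.82
eef_pos: [0.4585, -0.0339, 0.0484]
tcp_rot: [0.013, 0.709, -0.013, 0.705]
contact_force: [-12.1, -2.7, 10.3]
opening: 0.627
```

Emit:
{"name": "move_arm", "arguments": {"commands": [0,0,-0.06,0,0,0,0,0,0,0,0,0,0,0,0,0], "jaw": 70}}

```text
time: 30.32
eef_pos: [0.4588, -0.0335, 0.0473]
tcp_rot: [0.013, 0.707, -0.013, 0.707]
contact_force: [0.1, -0.6, 0.2]
opening: 0.819
```

Run:
```python
from h import *
go(.458,-.0365,.05)
im=ctrl.read_camera("side")[:,:,::-1].copy();cv2.imwrite("pics/s16r.png",im)
cv2.imwrite("pics/s16.png",cv2.resize(im[155:235,265:365],None,fx=8,fy=7.5,interpolation=cv2.INTER_CUBIC))
```

```text
t 30.32 pos [ 0.4588 -0.0335  0.0473] psi -2.14 F [ 0.1 -0.6  0.2] op 69.9 units [-0.106 -0.122 -0.028]
```

View pics/s16.png

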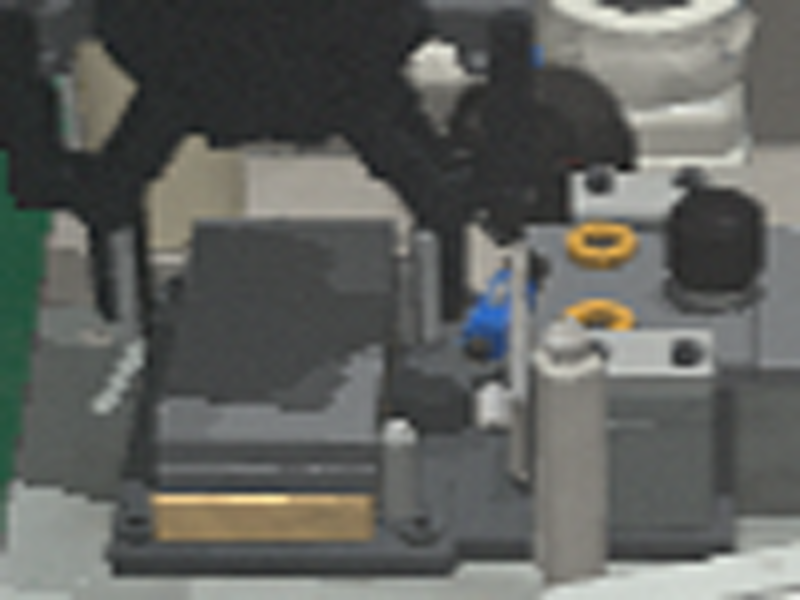

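Emit:
{"name": "move_arm", "arguments": {"commands": [-1,0,0,0,-1,0,0,0,-1,0,0,0,-1,0,0,0,-1,0,0,0,0,0,0,0]}}

```text
time: 31.12
eef_pos: [0.4598, -0.0338, 0.1742]
tcp_rot: [0.013, 0.705, -0.014, 0.709]
contact_force: [0.4, -1.1, -0.6]
opening: 0.818
```

Run:
```python
from h import *
go(.458,-.0365,.05)
im=ctrl.read_camera("side")[:,:,::-1].copy();cv2.imwrite("pics/s17r.png",im)
cv2.imwrite("pics/s17.png",cv2.resize(im[170:230,275:345],None,fx=10,fy=10,interpolation=cv2.INTER_NEAREST))
im=ctrl.read_camera("top")[:,:,::-1].copy();cv2.imwrite("pics/t17r.png",im)
```

```text
t 31.12 pos [ 0.4598 -0.0338  0.1742] psi -2.14 F [ 0.4 -1.1 -0.6] op 69.9 units [ 4.966 -0.104 -0.094]
```

View pics/s17.png

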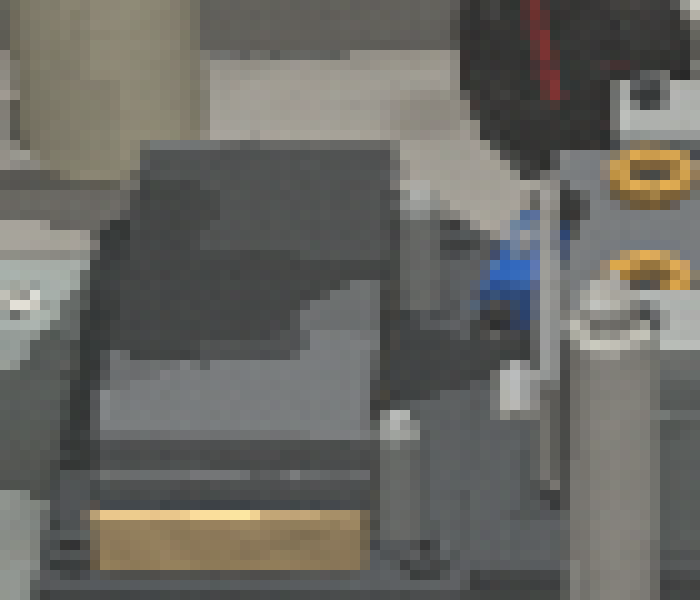

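Run:
```python
from h import *
s=cv2.imread("pics/s17r.png")
g=lambda x,y:(275+x/10-.5,170+y/10-.5)
a=np.radians(-2.05);ex=np.array([np.cos(a),np.sin(a)]);ey=np.array([-ex[1],ex[0]]);O=np.array([.458,-.0375])
J=lambda w:np.array([(w[:2]-O)@ex,(w[:2]-O)@ey])*1e3
q=poly(s,[g(140,142),g(395,142),g(372,440),g(92,440)],r=1.5);W=[onz("side",p,.044) for p in q]
for w in W:print("top",J(w).round(1))
print("c",np.mean([J(w) for w in W],0), "ang", [np.degrees(np.arctan2(*(W[(i+1)%4]-W[i])[[1,0]])).round(2) for i in range(4)])
for nm,z,pts in(("b",.034,((92,473),(372,473))),("board",.024,((90,511),(368,511))),("boardbot",.010,((90,571),(365,571)))):
    for p in pts:print(nm,J(onz("side",g(*p),z)).round(1))
```

```text
res [0.25, 0.34, 0.06, 0.61]
top [-27.5  55.2]
top [25.3 57. ]
top [ 27.4 -54.5]
top [-28.6 -54.8]
c [-0.8437  0.7284] ang [np.float64(-0.06), np.float64(-90.98), np.float64(178.21), np.float64(87.39)]
b [-29.4 -52.5]
b [ 27.7 -52.1]
board [-30.5 -52. ]
board [ 26.4 -51.5]
boardbot [-31.3 -53.8]
boardbot [ 25.4 -53.3]
```

Run:
```python
from h import *
t=cv2.imread("pics/t17r.png")
cv2.imwrite("pics/t17.png",cv2.resize(t[195:295,205:305],None,fx=6,fy=6,interpolation=cv2.INTER_NEAREST))
```

```text
(no output)
```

View pics/t17.png

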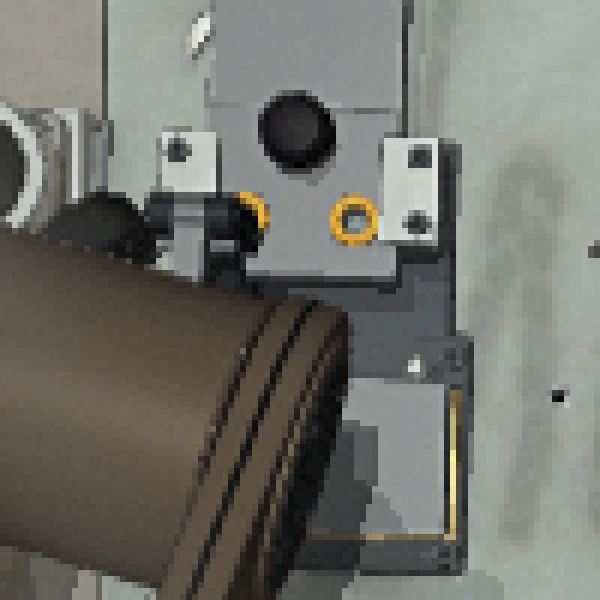

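Run:
```python
from h import *
g=lambda x,y:(265+x/8-.5,155+y/7.5-.5)
t=cv2.imread("pics/top0.png")
m=(t[195:240,235:275].max(2)<60).astype(np.uint8);cs,_=cv2.findContours(m,0,1);c=max(cs,key=cv2.contourArea);print(cv2.minEnclosingCircle(c),cv2.boundingRect(c))
for z in(.085,.073,.061):print(z,onz("top",(254.0,216.2),z))
# side: knob top ellipse centre ~ zoom(717,205) left/right edges 670,765
print(onz("side",g(717,207),.085),onz("side",g(670,207),.085),onz("side",g(765,207),.085))
print("tri",tri((254,216.2),g(717,235)))
a=np.radians(-2.05);ex=np.array([np.cos(a),np.sin(a)]);print(np.array([.458,-.037])+.124*ex)
# slide front edge top z=.055, top view zoom y~275
for u in(247,395):print("front",onz("top",(205+u/6-.5,195+277/6-.5),.055))
print("front side",onz("side",(275+560/10-.5,170+150/10-.5),.055))
```

```text
((19.227272033691406, 21.772727966308594), 6.613697528839111) (13, 16, 13, 13)
0.085 [ 0.5699 -0.0417  0.085 ]
0.073 [ 0.5716 -0.0401  0.073 ]
0.061 [ 0.5733 -0.0385  0.061 ]
[ 0.5711 -0.0429  0.085 ] [ 0.5592 -0.0425  0.085 ] [ 0.5833 -0.0433  0.085 ]
tri (array([ 0.5714, -0.0403,  0.0743]), np.float64(0.00014744900485304816))
[ 0.5819 -0.0414]
front [ 0.5212 -0.0198  0.055 ]
front [ 0.5206 -0.073   0.055 ]
front side [ 0.5225 -0.0036  0.055 ]
```

Run:
```python
from h import *
print(tri((220,238.7),(332.5,175)),onz("top",(231.5,236),.12))
go(.5715,-.0418,.16)
```

```text
(array([0.5265, 0.0357, 0.0541]), np.float64(0.000804907440901698)) [ 0.525  -0.0008  0.12  ]
t 31.23 pos [ 0.458  -0.0333  0.1714] psi -2.14 F [-0.8  0.7 -1.2] op 70.0 units [ 0.452 -0.169  4.549]
```

Emit:
{"name": "move_arm", "arguments": {"commands": [0,-0.034,0.91,0,0,-0.034,0.91,0,0,-0.034,0.91,0,0,-0.034,0.91,0,0,-0.034,0.91,0,0,0,0,0], "jaw": 55}}

```text
time: 31.98
eef_pos: [0.5718, -0.0419, 0.17]
tcp_rot: [0.013, 0.708, -0.013, 0.706]
contact_force: [-0.2, 0.4, -0.6]
opening: 0.638
```

Emit:
{"name": "move_arm", "arguments": {"commands": [0.8,0,0,0,0.8,0,0,0,0.8,0,0,0,0,0,0,0,0,0,0,0]}}

```text
time: 32.6
eef_pos: [0.572, -0.042, 0.1122]
tcp_rot: [0.013, 0.707, -0.013, 0.707]
contact_force: [-0.3, 0.5, -0.1]
opening: 0.647
```

Run:
```python
from h import *
go(.5715,-.0418,.08)
im=ctrl.read_camera("side")[:,:,::-1].copy()
cv2.imwrite("pics/s18.png",cv2.resize(im[110:230,270:430],None,fx=5,fy=5,interpolation=cv2.INTER_CUBIC))
```

```text
t 32.60 pos [ 0.572  -0.042   0.1122] psi -2.14 F [-0.3  0.5 -0.1] op 55.3 units [ 1.289  0.008 -0.021]
```

View pics/s18.png

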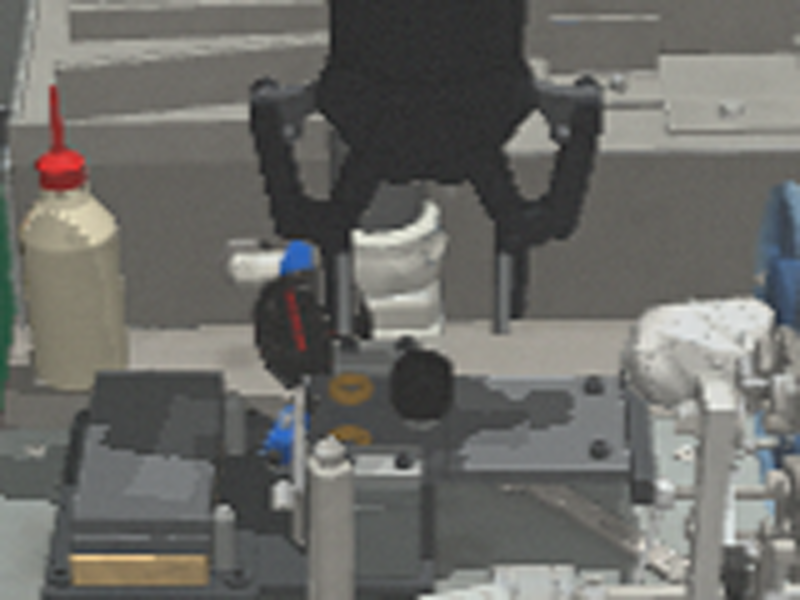

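Emit:
{"name": "move_arm", "arguments": {"commands": [0.65,0,0,0,0.65,0,0,0,0,0,0,0]}}

```text
time: 33.02
eef_pos: [0.5701, -0.0415, 0.077]
tcp_rot: [0.014, 0.709, -0.013, 0.705]
contact_force: [-0.2, 0.5, -0.2]
opening: 0.645
```

Emit:
{"name": "move_arm", "arguments": {"commands": [0,0,0,0,0,0,0,0,0,0,0,0,0,0,0,0,0,0,0,0,0,0,0,0], "jaw": 15, "force": 40}}

```text
time: 33.78
eef_pos: [0.5722, -0.042, 0.0802]
tcp_rot: [0.013, 0.707, -0.013, 0.707]
contact_force: [-0.1, 0.5, 4.0]
opening: 0.276
```

Run:
```python
from h import *
go(.488,-.0387,.08)
im=ctrl.read_camera("side")[:,:,::-1].copy()
cv2.imwrite("pics/s19.png",cv2.resize(im[110:230,270:430],None,fx=5,fy=5,interpolation=cv2.INTER_CUBIC))
```

```text
t 33.77 pos [ 0.5722 -0.042   0.0802] psi -2.14 F [-0.1  0.5  4. ] op 23.6 units [ 0.004  0.006 -3.371]
```

View pics/s19.png

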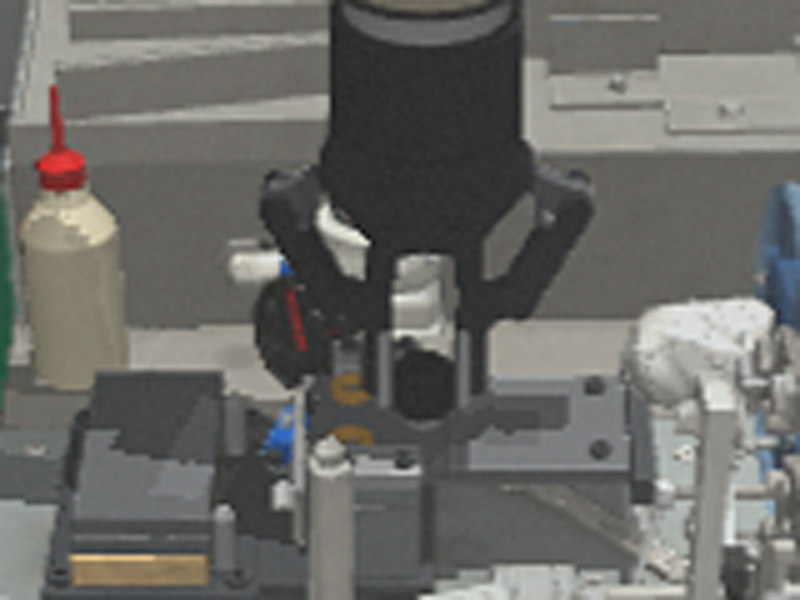

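Emit:
{"name": "move_arm", "arguments": {"commands": [0,0,-0.2,0,0,0,-0.4,0,0,0,-0.4,0,0,0,-0.4,0,0,0,-0.2,0,0,0,0,0]}}

```text
time: 34.58
eef_pos: [0.5309, -0.0404, 0.0801]
tcp_rot: [0.013, 0.707, -0.013, 0.707]
contact_force: [0.8, 1.1, 7.0]
opening: 0.275
```

Run:
```python
from h import *
go(.488,-.0387,.08)
im=ctrl.read_camera("side")[:,:,::-1].copy()
cv2.imwrite("pics/s20.png",cv2.resize(im[110:230,270:430],None,fx=5,fy=5,interpolation=cv2.INTER_CUBIC))
```

```text
t 34.58 pos [ 0.5309 -0.0404  0.0801] psi -2.14 F [0.8 1.1 7. ] op 23.5 units [ 0.007  0.005 -1.719]
```

View pics/s20.png

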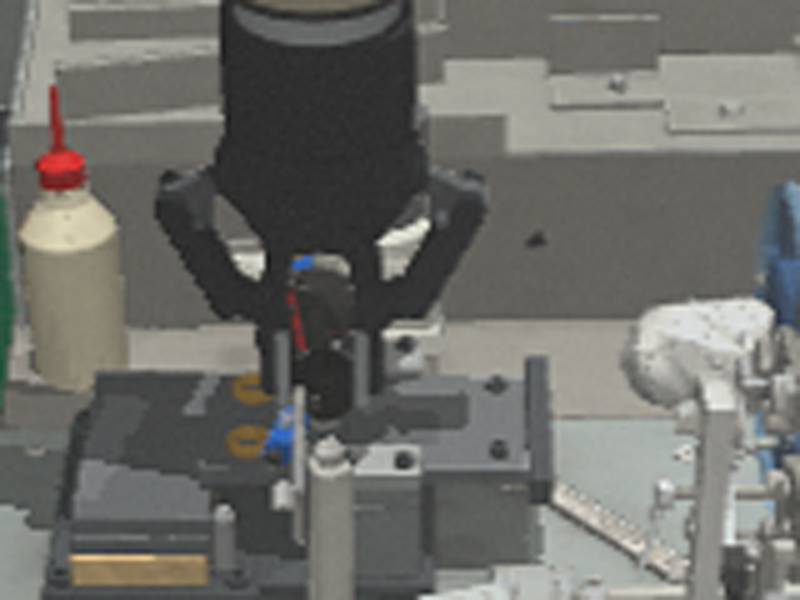

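Emit:
{"name": "move_arm", "arguments": {"commands": [0,0,-0.3,0,0,0,-0.4,0,0,0,-0.4,0,0,0,-0.3,0,0,0,-0.2,0,0,0,0,0]}}

```text
time: 35.38
eef_pos: [0.4911, -0.0389, 0.0801]
tcp_rot: [0.013, 0.707, -0.013, 0.707]
contact_force: [-0.0, 0.8, 7.5]
opening: 0.277
```

Emit:
{"name": "move_arm", "arguments": {"commands": [0,0,-0.1,0,0,0,-0.06,0,0,0,0,0]}}

```text
time: 35.75
eef_pos: [0.4876, -0.0388, 0.0801]
tcp_rot: [0.013, 0.707, -0.013, 0.707]
contact_force: [1.5, 1.3, 7.1]
opening: 0.279
```

Emit:
{"name": "move_arm", "arguments": {"commands": [0,0,-0.08,0,0,0,-0.08,0,0,0,0,0]}}

```text
time: 36.12
eef_pos: [0.4873, -0.0388, 0.0802]
tcp_rot: [0.014, 0.703, -0.014, 0.711]
contact_force: [14.7, 2.7, -4.2]
opening: 0.281
```

Emit:
{"name": "move_arm", "arguments": {"commands": [0,0,-0.08,0,0,0,0,0,0,0,0,0]}}

```text
time: 36.5
eef_pos: [0.4871, -0.0388, 0.0803]
tcp_rot: [0.014, 0.701, -0.014, 0.713]
contact_force: [22.9, 3.0, -10.0]
opening: 0.279
```

Emit:
{"name": "move_arm", "arguments": {"commands": [0,0,0.12,0,0,0,0,0]}}

```text
time: 36.75
eef_pos: [0.4874, -0.0388, 0.0802]
tcp_rot: [0.013, 0.704, -0.014, 0.71]
contact_force: [11.3, 2.0, -0.4]
opening: 0.281
```

Emit:
{"name": "move_arm", "arguments": {"commands": [0,0,0,0,0,0,0,0,0,0,0,0,0,0,0,0], "jaw": 50}}

```text
time: 37.25
eef_pos: [0.4842, -0.0386, 0.0791]
tcp_rot: [0.013, 0.708, -0.013, 0.706]
contact_force: [0.5, -0.4, -1.1]
opening: 0.581
```

Emit:
{"name": "move_arm", "arguments": {"commands": [-0.5,0,0,0,-0.9,0,0,0,-0.9,0,0,0,-0.9,0,0,0,-0.9,0,0,0,-0.9,0,0,0,0,0,0,0]}}

```text
time: 38.12
eef_pos: [0.4863, -0.0391, 0.2075]
tcp_rot: [0.013, 0.705, -0.014, 0.709]
contact_force: [0.2, 0.2, -0.5]
opening: 0.586
```

Run:
```python
from h import *
go(.488,-.0387,.08)
im=ctrl.read_camera("side")[:,:,::-1].copy();cv2.imwrite("pics/s21r.png",im)
cv2.imwrite("pics/s21.png",cv2.resize(im[140:240,270:400],None,fx=6,fy=6,interpolation=cv2.INTER_CUBIC))
```

```text
t 38.12 pos [ 0.4863 -0.0391  0.2075] psi -2.14 F [ 0.2  0.2 -0.5] op 50.0 units [5.102 0.025 0.039]
```

View pics/s21.png

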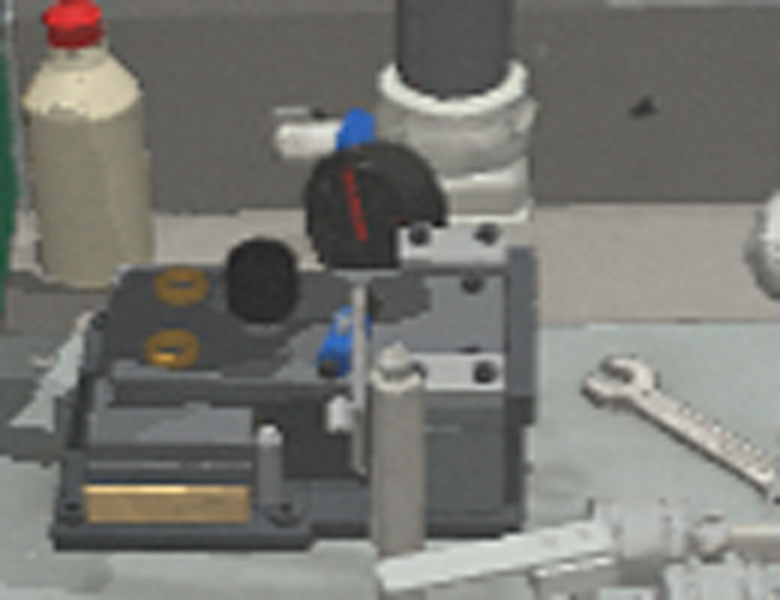

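Run:
```python
from h import *
print(onz("side",(270+262/6-.5,140+256/6-.5),.085))
ctrl.sign_off()
```

```text
[ 0.4876 -0.0405  0.085 ]
the job is handed in; nothing more can be done
```

I stacked the two blanks on the backing board, blank_b first and blank_a on top. I pressed each against the far pins and the left end pin before releasing it. Then I pulled the slide by its knob to its end stop and handed the job in at about 38 s; sign-off gave no verdict.

**Slide:** The pull force rose to about 23 N at the stop. In the last picture the knob is at x = 0.4876 m, within 1 mm of where the end stop should put it, and the slide's rear plate sits against the guide block.

**Blanks:** The pile looked unchanged under the slide. Before the pull I measured blank_a within about 1 mm of its place in x and y, and its edges were within about 1.3° of square on the three clearer edges. The fourth edge fitted poorly and read about 2° off. Blank_b sits about 1 mm short of blank_a toward the left end pin.

**Backing board:** I did not push the board itself. It is about 2 mm short of the far pins and 1–2 mm short of the left end pin. That is inside the 4 mm limit, so the edges are not perfectly flush.

**Failed or doubtful:**
- My first grasp of blank_b was too high and slipped over its top, so I regripped 7 mm lower.
- Blank_a may be resting slightly against the left pin's taper. It looked flat, but I did not check that separately.
- The oil bottle stood upright and in place in the last picture. I did not work near the caliper and took no final picture of it.

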